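# Set three dish cassettes in a drying row, by feel

## Robot

A 6-joint arm with a two-finger parallel gripper is mounted at the origin on the work surface. World frame = base frame: x ahead of the robot, y to its left, z up, the work surface at z = 0. Lengths are in m, angles in rad, forces in N, time in s.
With the tool pointing down it reaches from about 0.35 to 0.775 m from the base axis. Payload 7.3 kg.
Tool frame: the origin (TCP) lies between the finger pads; the fingertips stand robot.tcp_to_tips ahead of it and the grasp point (between the pads) lies 2 mm behind it (robot.tcp_to_tips is the distance from the TCP to the fingertips, in m); y points along the fingers, x is the direction in which the jaws open and shut, and the axes are right-handed (so a half turn about y gives the same grasp; the last joint's range is limited). The gripper opens to 92 mm and grips with 3 to 60 N. Pads are 19 mm wide; open, the fingers measure 130 mm over their backs; the gripper's body (75 mm by 190 mm) begins 47 mm behind the grasp point.
Start: joints at [-1.358, 0.342, 1.524, -0, 1.275, -0.146], TCP at [0.184, -0.492, 0.244] pointing down, gripper open.
Joint ranges: [-2.53, 2.53], [-0.77, 2.02], [0.04, 2.7], [-1, 4.14], [0.28, 2.66], [-3.11, 3.11]. Speed limits (rad/s): [2.57, 2.57, 3.14, 3.14, 3.14, 3.14].

## Interface

Orientations are given as [roll, pitch, yaw] about the fixed x, y, z axes, in that order (R = Rz(yaw) Ry(pitch) Rx(roll)).
In Python, from cell import status, read_camera, get_calibration, robot gives the robot as it stands.
- The arm moves only by the shell command python3 -m creep 'ROWS' [FORCE]. ROWS is JSON, a list of rows, each an object of numbers: "dx", "dy", "dz": the shift along the tool's x, y, z in m; "rx", "ry", "rz": the turn, a rotation vector about the tool's x, y, z in rad; "gripper": the opening, from 0 (shut) to 1 (fully open). A call has 1 to 20 rows; each row is the pose to reach, as a shift and turn from the pose commanded when the call began, along the tool's axes at that moment; what a row does not reach only later rows make up. A row lasts 1/8 s, in which the tool goes at most 62.5 mm and 10.7 degrees, less where a joint would pass 70% of its speed; a pose out of reach is approached as far as the arm can. A call with a gripper value outside its range is refused whole. The fingers move at their own pace and stop on an object; FORCE is the grip in N (left out, the last holds). Time passes only in rows, so rows that repeat a pose let the fingers close. It gives the time, the measured TCP pose, the force and the opening at its end, in the units of the state.
- status.observe(): the state, without advancing time (a new reading comes with each control period).
- read_camera(name): name is "side" or "top" or "wrist"; returns (picture, depth): 420x560x3 uint8, red, green, blue; 420x560 float32, m along the optical axis (not along the pixel's ray), 0 where there is no reading.
- get_calibration(name): a dict with "fx", "fy", "cx", "cy" (pixels), "D" ([k1, k2, p1, p2, k3] as OpenCV has them; the pictures are not rectified), "xyz" and "rotation" of the camera in the world; the wrist camera has in their place "mount" (4x4, takes a point from camera to tool coordinates, whose origin is the TCP and whose axes are the tool frame's). Camera axes: x right, y down, z forward; pixel columns grow to the right and rows downward; lengths in m; the calibration is good to about 2 mm. A picture is of the moment at which its call begins: read the wrist's pose just before it. get_calibration takes no time and is no camera call.
- robot.hand_in(): hands the job in, once; it reports no verdict.
The state is a dict: "time": time; "qpos": joint angles; "qvel": joint speeds; "joint_efforts": joint torques, N m; "tool_pos": TCP position; "tool_rot": TCP orientation; "contact_force": force on the tool from outside, world axes, zero at the start; "torque": the same for the moment, N m; "opening": finger opening in m.
Only numpy, scipy, OpenCV 4.12 (cv2) and the standard library are available. Lean on these libraries where they do the work, as an engineer would, in place of code of your own. Each camera call takes 0.05 s, during which the arm holds its last target.

## Task

Gently slide the blue cassette into the metal dock until you feel it meet the stop hidden inside. Then line up the green cassette and after it the yellow one behind it, straight along the dock's axis, each brought gently against the orange spacer standing in the gap, so that every air gap is one spacer thickness. Finally take the spacer out, stand it back upright on the middle of its pad, and leave the dishes, the forceps pot and the spray bottle where they are.

Things in the scene. Friction and masses are not known exactly. Their poses are not given: they have to be found in the camera images.
- dock: fixed aluminium tunnel 75 deep, 96 wide, 56 mm high, blue strip over its mouth. Origin: on the bench, middle of the mouth; x points into it; the row lies along its -x. Inside 76 wide, 46 mm high, no floor. A rigid stop (60 wide, 8 to 32 mm high) is hidden 8 to 32 mm inside the mouth, different each time; more than 25 N on it is damage
- blue_cassette: white dish cassette, blue lid and handle; 80 long (x) x 60 wide (y) x 35 mm high, 0.42 to 0.7 kg. Origin: centre of underside. Handle block on the lid, 30 long (x) x 14 thick (y), 35 to 65 mm high, centred 20 mm towards -x; white card with black dot on the +x end (nose). Starts nearly lined up with the dock, nose first, 20 to 60 mm outside it. Slides on the bench at roughly 2 to 5 N
- green_cassette: white dish cassette, green lid and handle; 80 long (x) x 60 wide (y) x 35 mm high, 0.42 to 0.7 kg. Origin: centre of underside. Handle block on the lid, 30 long (x) x 14 thick (y), 35 to 65 mm high, centred 20 mm towards -x; white card with black dot on the +x end (nose). Goes next to the blue one, either end first. Slides on the bench at roughly 2 to 5 N
- yellow_cassette: white dish cassette, yellow lid and handle; 80 long (x) x 60 wide (y) x 35 mm high, 0.42 to 0.7 kg. Origin: centre of underside. Handle block on the lid, 30 long (x) x 14 thick (y), 35 to 65 mm high, centred 20 mm towards -x; white card with black dot on the +x end (nose). Goes last, next to the green one, either end first
- green_cassette_handle (a point): centre of the green cassette's handle block at its usual grip height: 57 mm above the cassette's underside, 20 mm towards -x of its middle. The fingers fit on its two 30 mm long sides, 14 mm apart
- yellow_cassette_handle (a point): centre of the yellow cassette's handle block at its usual grip height: 57 mm above the cassette's underside, 20 mm towards -x of its middle. The fingers fit on its two 30 mm long sides, 14 mm apart
- blue_cassette_handle (a point): centre of the blue cassette's handle block at its usual grip height: 57 mm above the cassette's underside, 20 mm towards -x of its middle. The fingers fit on its two 30 mm long sides, 14 mm apart
- spacer: loose orange spacer, 0.12 kg (slides at about 0.7 N), 75 mm high: foot 20 mm thick (x) x 50 mm wide (y) x 35 mm high, above it a stem 20 mm thick (x) x 30 mm wide (y) up to 75 mm. Origin: centre of the underside, z up. The 20 mm thickness (x) sets the gap. It starts upright near the middle of the pad
- spacer_grip (a point): on the spacer's stem axis, 57 mm above its underside; grip the stem across its 30 mm width (y)
- pad: fixed black square parking pad with grey middle, 90 x 90 mm, 2 mm thick, for the spacer. Origin: centre of its underside on the bench
- dishes: bystander: pair of lidded glass dishes stacked, 80 mm across, 31 mm high, loose. Origin: centre of the underside
- forceps_pot: bystander: steel pot 56 mm across, 60 mm high with instrument ends up to 88 mm, loose. Origin: centre of the underside
- spray_bottle: bystander: white bottle with red cap, 60 mm across, 160 mm high, loose, beside the dock. Origin: centre of the underside
Mind the look-alikes: they are no part of the job. Of the things that look like the spacer, take the one that is farthest from the robot's base at the start.

How it is judged:
By the outcome, as a careful person would: the job done as asked, in the order asked, and still so for the second after the job is handed in, with the robot touching nothing.
It also fails if it takes over 72 s, if anything falls off the work surface, if the arm or the gripper's body presses on something with over 40 N, if the wrist force passes 120 N, or if a joint passes its speed limit or range.

## Working session

There is one attempt and no reset: what is moved stays moved. The work goes in short steps, Python scripts to look and compute and a shell command to move; the robot and the scene stay as the last step left them, time stands still between calls to the robot, and variables do not carry over. Pictures are saved under pics/ and viewed, and the job is handed in when it is done.

```bash
ls; mkdir -p pics
python3 - <<'E'
from cell import status, read_camera, get_calibration, robot
import cv2
print(status.observe()); print(robot.tcp_to_tips)
for n in ("side","top","wrist"):
    p,d=read_camera(n); cv2.imwrite(f"pics/{n}0.png",p[:,:,::-1]); print(n,get_calibration(n))
    import numpy as np; np.save(f"{n}0.npy",d)
E
```

```text
pics
{'time': 0.0, 'qpos': array([-1.35799742e+00,  3.42711590e-01,  1.52499829e+00, -3.53537848e-05,
        1.27534728e+00, -1.46007370e-01]), 'qvel': array([ 1.24896484e-03, -2.07511603e-04, -4.01089868e-05, -2.18812080e-04,
        5.01314533e-04, -1.80354454e-03]), 'joint_efforts': array([ 1.06195031e-05, -4.31236482e+01, -2.44225019e+01,  7.16396095e-02,
        5.57000900e-02, -1.38256519e-04]), 'tool_pos': array([ 0.18428815, -0.49120823,  0.24305723]), 'tool_rot': array([-1.57061670e+00,  1.45384388e-03, -1.21197960e+00]), 'contact_force': array([-0.26481853,  0.35851801, -0.39965426]), 'torque': array([ 0.02434809,  0.01172671, -0.05890806]), 'opening': 0.09097264567514632}
0.017
side {'fx': 502.4828729940306, 'fy': 502.4828729940306, 'cx': 276.834790431863, 'cy': 206.94254264052032, 'D': array([-0.0403641,  0.       ,  0.       ,  0.       ,  0.       ]), 'xyz': array([0.18762539, 0.73567   , 0.89243607]), 'rotation': array([-2.34668072, -0.00709786, -2.74474226])}
top {'fx': 477.9192879098358, 'fy': 477.9192879098358, 'cx': 287.2795729534274, 'cy': 208.0930094304591, 'D': array([-0.01040332,  0.        ,  0.        ,  0.        ,  0.        ]), 'xyz': array([ 0.42817432, -0.03342201,  1.16323121]), 'rotation': array([-3.04139936e+00, -1.55023777e-03, -1.59918645e+00])}
wrist {'fx': 318.127353481332, 'fy': 318.127353481332, 'cx': 275.649363002161, 'cy': 212.3555376767626, 'D': array([-0.07599336,  0.        ,  0.        ,  0.        ,  0.        ]), 'mount': array([[ 9.99999604e-01, -6.23787572e-04,  6.34395207e-04,
         1.80821362e-04],
       [-7.69737261e-04, -2.49000166e-01,  9.68503136e-01,
        -1.40958746e-01],
       [-4.46175708e-04, -9.68503241e-01, -2.49000547e-01,
         6.70025993e-02],
       [ 0.00000000e+00,  0.00000000e+00,  0.00000000e+00,
         1.00000000e+00]])}
```

View pics/top0.png

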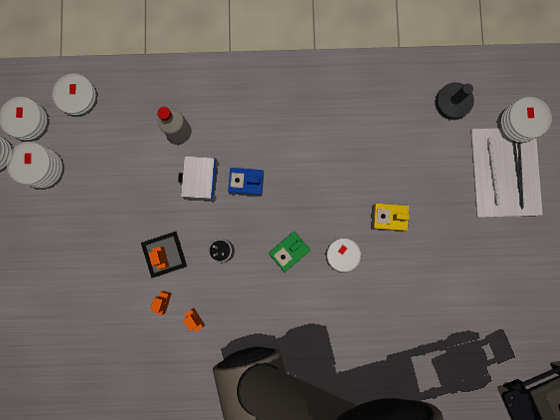

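View pics/side0.png

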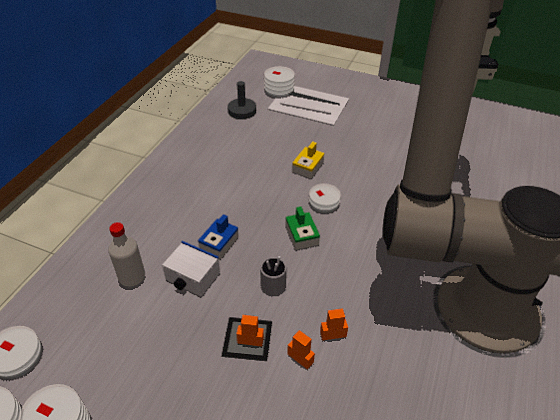

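View pics/wrist0.png

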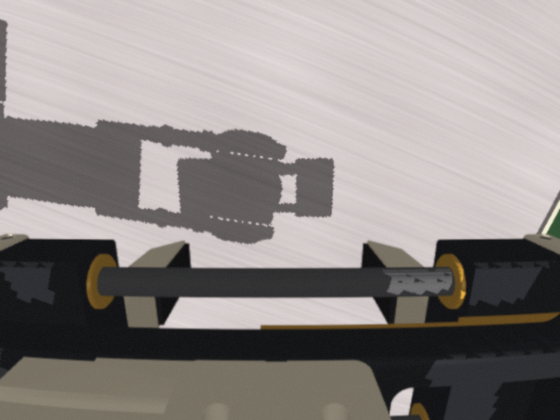

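```bash
cat > h.py <<'E'
import numpy as np, cv2
from scipy.spatial.transform import Rotation as R
from cell import status, read_camera, get_calibration, robot
def campose(n,st=None):
    c=get_calibration(n)
    if n=="wrist":
        st=st or status.observe()
        T=np.eye(4);T[:3,:3]=R.from_euler('xyz',st['tool_rot']).as_matrix();T[:3,3]=st['tool_pos']
        return c,T@c['mount']
    T=np.eye(4);T[:3,:3]=R.from_euler('xyz',c['rotation']).as_matrix();T[:3,3]=c['xyz']
    return c,T
def cloud(n,d,T=None,c=None):
    if T is None: c,T=campose(n)
    h,w=d.shape; K=np.array([[c['fx'],0,c['cx']],[0,c['fy'],c['cy']],[0,0,1]])
    u,v=np.meshgrid(np.arange(w),np.arange(h))
    p=cv2.undistortPoints(np.stack([u,v],-1).reshape(-1,1,2).astype(float),K,c['D']).reshape(h,w,2)
    P=np.dstack([p*d[...,None],d])
    return P@T[:3,:3].T+T[:3,3]
def ray(n,u,v,z,T=None,c=None):
    if T is None: c,T=campose(n)
    K=np.array([[c['fx'],0,c['cx']],[0,c['fy'],c['cy']],[0,0,1]])
    p=cv2.undistortPoints(np.array([[[u,v]]],float),K,c['D']).ravel()
    r=T[:3,:3]@np.array([p[0],p[1],1]); o=T[:3,3]
    return o+r*(z-o[2])/r[2]
def hsv(img): return cv2.cvtColor(img,cv2.COLOR_RGB2HSV)
HUE=dict(blue=(105,130),green=(50,80),yellow=(20,35),orange=(4,16))
def mask(img,col):
    H=hsv(img);lo,hi=HUE[col]
    return (H[...,0]>=lo)&(H[...,0]<=hi)&(H[...,1]>140)&(H[...,2]>60)
def snap(n,name):
    st=status.observe(); c,T=campose(n,st); p,d=read_camera(n)
    cv2.imwrite(f"pics/{name}.png",p[:,:,::-1]); return p,d,cloud(n,d,T,c),T,c
E
python3 - <<'E'
from h import *
for n in("top","side"):
    img=cv2.imread(f"pics/{n}0.png")[:,:,::-1].copy(); d=np.load(f"{n}0.npy"); P=cloud(n,d)
    b=P[...,2][(abs(P[...,0]-.4)<.3)&(abs(P[...,1])<.3)&(d>0)]; print(n,"bench z med",np.median(b))
    for col in HUE:
        m=mask(img,col); k,L,S,C=cv2.connectedComponentsWithStats(m.astype(np.uint8))
        for i in range(1,k):
            if S[i,4]<40: continue
            q=P[(L==i)&(d>0)]
            lid=q[abs(q[:,2]-.035)<.006]
            out=(n,col,C[i].round(),S[i,4],q.mean(0).round(4),q[:,2].max().round(4))
            if len(lid)>20:
                r=cv2.minAreaRect((lid[:,:2]*1000).astype(np.float32)); out+=(np.round(r[0],1),np.round(r[1],1),round(r[2],1))
            top=q[q[:,2]>.055]
            if len(top)>4:
                r=cv2.minAreaRect((top[:,:2]*1000).astype(np.float32)); out+=("TOP",np.round(r[0],1),np.round(r[1],1),round(r[2],1),round(np.median(top[:,2]),4))
            print(*out)
img=cv2.imread("pics/top0.png")
cv2.imwrite("pics/top0c.png",cv2.resize(img[140:340,130:430],None,fx=2.66,fy=2.66,interpolation=cv2.INTER_CUBIC))
E
```

```text
top bench z med 0.0008784219196271703
top blue [213. 177.] 75 [0.6166 0.1334 0.0555] 0.0592 TOP [616.3 133.2] [ 4.1 92.9] 84.5 0.0564
top blue [248. 181.] 604 [0.6083 0.0535 0.0388] 0.0695 [609.6  59.9] [79.1 59.4] 84.4 TOP [607.5  39.6] [28.3 12.4] 87.7 0.0647
top green [291. 249.] 610 [ 0.4441 -0.0444  0.0384] 0.0686 [439.6 -39.4] [57.6 78.5] 38.4 TOP [451.2 -55.8] [13.8 29.4] 38.0 0.0648
top yellow [393. 217.] 687 [ 0.5134 -0.2877  0.0377] 0.0702 [ 513.8 -284. ] [80.3 59.6] 84.0 TOP [ 511.6 -303.7] [29.  13.4] 84.0 0.0652
top orange [158. 258.] 321 [0.4332 0.2635 0.0502] 0.082 [432.4 266.5] [50.  20.3] 15.6 TOP [431.9 266.6] [29.6 21.7] 15.1 0.0757
top orange [161. 303.] 323 [0.33   0.2588 0.0486] 0.0815 [328.1 262. ] [20.2 48.3] 71.6 TOP [329.2 262.6] [20.7 31.7] 71.5 0.0744
top orange [193. 320.] 310 [0.2881 0.1851 0.0498] 0.0798 [287.3 187. ] [48.7 21.1] 31.7 TOP [286.9 187.6] [29.8 21.8] 32.9 0.0742
side bench z med 0.002736646207096294
side blue [75. 63.] 21399 [ 2.0084 -1.0449 -0.3648] 0.0822 [2010.3 -748.8] [149.2  23.8] 89.2 TOP [2007.8 -723.5] [23. 79.] 5.1 0.0641
side bl
[... 241 characters left out ...]
 429 [ 0.4437 -0.0374  0.04  ] 0.0708 [440.8 -36.7] [59.9 81.3] 39.9 TOP [452.8 -52.8] [13.1 28. ] 35.6 0.0662
side yellow [309. 156.] 418 [ 0.513  -0.282   0.0401] 0.0705 [ 515.8 -281.2] [85.1 59.3] 84.5 TOP [ 513.5 -298.3] [30.8 14.7] 73.9 0.065
side orange [338.  36.] 78 [ 1.056  -2.4594 -0.677 ] -0.6449
side orange [334. 325.] 666 [0.2861 0.1953 0.0431] 0.0788 [287.1 189.9] [50.9 23.3] 32.4 TOP [287.3 189.9] [30.9 22. ] 33.6 0.0746
side orange [250. 331.] 673 [0.4318 0.2731 0.0455] 0.083 [435.1 268.6] [50.3 22.2] 15.3 TOP [434.9 267.9] [30.  23.8] 13.0 0.0763
side orange [301. 349.] 670 [0.3268 0.2705 0.0446] 0.0802 [329.5 264.8] [22.5 50.7] 71.3 TOP [329.6 264.7] [21.9 31. ] 73.7 0.0744
```

View pics/top0c.png

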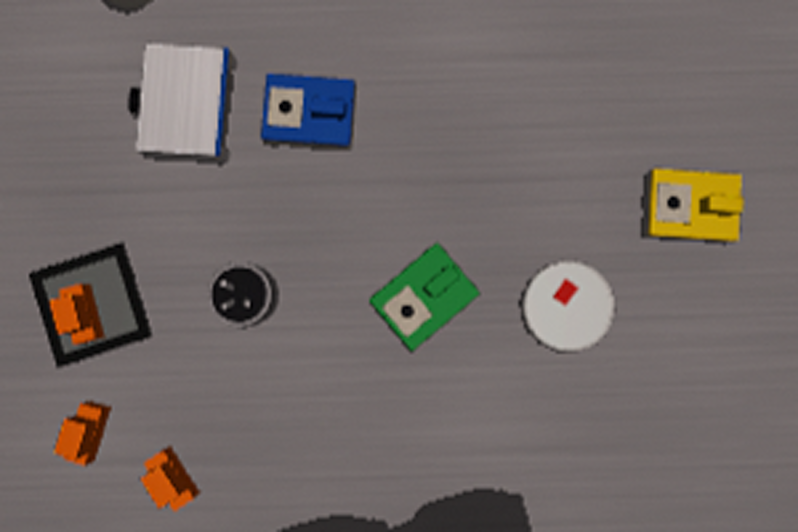

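```bash
cat >> h.py <<'E'
def rel(x,y,z,yaw,base=None):
    """row from current measured pose (or base=(pos,rot)) to tool-down pose; yaw in deg"""
    st=status.observe(); p,r=base if base else (st['tool_pos'],st['tool_rot'])
    R0=R.from_euler('xyz',r); R1=R.from_euler('xyz',[-np.pi/2,0,np.radians(yaw)])
    d=R0.inv().apply(np.array([x,y,z])-p); w=(R0.inv()*R1).as_rotvec()
    print("dxyz",d.round(4),"rxyz",w.round(4),"dist",np.linalg.norm(d).round(3))
def state():
    s=status.observe(); print(round(s['time'],2),s['tool_pos'].round(4),np.degrees(s['tool_rot']).round(2),s['contact_force'].round(2),s['torque'].round(2),round(s['opening'],4))
E
python3 - <<'E'
from h import *
rel(.60,-.03,.25,-5.2)
img=cv2.imread("pics/top0.png")[:,:,::-1].copy(); d=np.load("top0.npy"); P=cloud("top",d)
X,Y,Z=P[...,0],P[...,1],P[...,2]
def rect(m,l):
    q=P[m&(d>0)]; r=cv2.minAreaRect((q[:,:2]*1000).astype(np.float32)); print(l,len(q),np.round(r[0],1),np.round(r[1],1),round(r[2],1),np.median(q[:,2]).round(4))
rect((Z>.048)&(Z<.064)&(abs(X-.61)<.07)&(abs(Y-.17)<.06),"dock")
rect((Z>.06)&(abs(X-.74)<.08)&(abs(Y-.21)<.07),"bottle")
rect((Z>.05)&(abs(X-.44)<.05)&(abs(Y-.125)<.05),"pot")
rect((Z>.024)&(Z<.036)&(abs(X-.43)<.06)&(abs(Y+.17)<.06),"dish")
for u,v in((175,232),(186,264),(153,276),(141,243)): print(ray("top",u,v,.002).round(4))
E
```

```text
dxyz [-0.286  -0.0064  0.5512] rxyz [-8.0000e-04 -1.1212e+00 -9.0000e-04] dist 0.621
dock 1269 [618.5 169. ] [75.9 96.4] 84.8 0.0523
bottle 697 [740.4 220.9] [54.  59.7] 39.7 0.1112
pot 466 [445.5 119.3] [54.4 53.4] 47.2 0.0606
dish 891 [ 426. -168.] [78.2 77.7] 87.7 0.031
[0.4941 0.2359 0.002 ]
[0.4161 0.2097 0.002 ]
[0.3896 0.2895 0.002 ]
[0.4698 0.3185 0.002 ]
```

```bash
python3 -m creep '[{"dx":-0.286,"dy":-0.0064,"dz":0.551,"ry":-1.121,"gripper":0.5},{"dx":-0.286,"dy":-0.0064,"dz":0.551,"ry":-1.121,"gripper":0.5},{"dx":-0.286,"dy":-0.0064,"dz":0.551,"ry":-1.121,"gripper":0.5},{"dx":-0.286,"dy":-0.0064,"dz":0.551,"ry":-1.121,"gripper":0.5},{"dx":-0.286,"dy":-0.0064,"dz":0.551,"ry":-1.121,"gripper":0.5},{"dx":-0.286,"dy":-0.0064,"dz":0.551,"ry":-1.121,"gripper":0.5},{"dx":-0.286,"dy":-0.0064,"dz":0.551,"ry":-1.121,"gripper":0.5},{"dx":-0.286,"dy":-0.0064,"dz":0.551,"ry":-1.121,"gripper":0.5},{"dx":-0.286,"dy":-0.0064,"dz":0.551,"ry":-1.121,"gripper":0.5},{"dx":-0.286,"dy":-0.0064,"dz":0.551,"ry":-1.121,"gripper":0.5},{"dx":-0.286,"dy":-0.0064,"dz":0.551,"ry":-1.121,"gripper":0.5},{"dx":-0.286,"dy":-0.0064,"dz":0.551,"ry":-1.121,"gripper":0.5}]'
cat > look.py <<'E'
from h import *
import sys
state(); name=sys.argv[1]; p,d,P,T,c=snap("wrist",name); np.save(name+".npy",P)
for col in HUE:
    m=mask(p,col); k,L,S,C=cv2.connectedComponentsWithStats(m.astype(np.uint8))
    for i in range(1,k):
        if S[i,4]<100: continue
        q=P[(L==i)&(d>0)]; o=(col,C[i].round(),S[i,4],q[:,2].max().round(4))
        for lo,hi in((.03,.04),(.05,.06),(.06,.07),(.07,.085)):
            a=q[(q[:,2]>lo)&(q[:,2]<hi)]
            if len(a)>60:
                r=cv2.minAreaRect((a[:,:2]*1000).astype(np.float32)); o+=("\n   ",lo,len(a),np.round(r[0],1),np.round(r[1],1),round(r[2],2),np.median(a[:,2]).round(4))
        print(*o)
E
python3 look.py w1
```

```text
0.15 [ 0.1843 -0.4913  0.2432] [-8.999e+01  6.000e-02 -6.944e+01] [0.15 0.13 0.01] [-0.02 -0.02 -0.01] 0.0917invalid input at $[0]: expected keys dx, dy, dz, rx, ry, rz, gripper
```

View pics/w1.png

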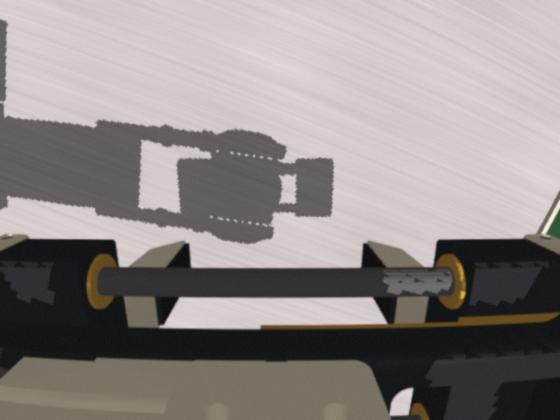

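```bash
python3 -m creep '[{"dx":-0.286,"dy":-0.0064,"dz":0.551,"rx":0,"ry":-1.121,"rz":0,"gripper":0.5},{"dx":-0.286,"dy":-0.0064,"dz":0.551,"rx":0,"ry":-1.121,"rz":0,"gripper":0.5},{"dx":-0.286,"dy":-0.0064,"dz":0.551,"rx":0,"ry":-1.121,"rz":0,"gripper":0.5},{"dx":-0.286,"dy":-0.0064,"dz":0.551,"rx":0,"ry":-1.121,"rz":0,"gripper":0.5},{"dx":-0.286,"dy":-0.0064,"dz":0.551,"rx":0,"ry":-1.121,"rz":0,"gripper":0.5},{"dx":-0.286,"dy":-0.0064,"dz":0.551,"rx":0,"ry":-1.121,"rz":0,"gripper":0.5},{"dx":-0.286,"dy":-0.0064,"dz":0.551,"rx":0,"ry":-1.121,"rz":0,"gripper":0.5},{"dx":-0.286,"dy":-0.0064,"dz":0.551,"rx":0,"ry":-1.121,"rz":0,"gripper":0.5},{"dx":-0.286,"dy":-0.0064,"dz":0.551,"rx":0,"ry":-1.121,"rz":0,"gripper":0.5},{"dx":-0.286,"dy":-0.0064,"dz":0.551,"rx":0,"ry":-1.121,"rz":0,"gripper":0.5},{"dx":-0.286,"dy":-0.0064,"dz":0.551,"rx":0,"ry":-1.121,"rz":0,"gripper":0.5},{"dx":-0.286,"dy":-0.0064,"dz":0.551,"rx":0,"ry":-1.121,"rz":0,"gripper":0.5}]' 
python3 look.py w1
```

```text
time: 1.7
tool_pos: [0.5994, -0.0304, 0.2496]
tool_rot: [-1.571, 0.001, -0.09]
contact_force: [-0.0, -0.3, -0.0]
opening: 0.0461
1.7 [ 0.5994 -0.0304  0.2496] [-9.003e+01  7.000e-02 -5.180e+00] [-0.02 -0.25 -0.03] [-0.05 -0.06 -0.  ] 0.0461
blue [276.  28.] 371 0.0577 
    0.05 369 [616.5 133.9] [ 3.8 94.3] 84.83 0.0554
blue [278. 113.] 3016 0.0673 
    0.03 2584 [610.6  60.5] [78.6 58.3] 83.99 0.035 
    0.06 421 [608.5  40.6] [28.3 14.1] 84.8 0.0647
green [147. 212.] 2283 0.3059 
    0.03 1675 [441.2 -38.4] [59.1 77.9] 38.81 0.0348 
    0.05 116 [457.5 -50.8] [ 3.1 29.5] 37.22 0.0549 
    0.06 347 [453.  -55.1] [14.2 30.3] 39.07 0.0648
orange [ 6. 26.] 426 0.031
```

View pics/w1.png

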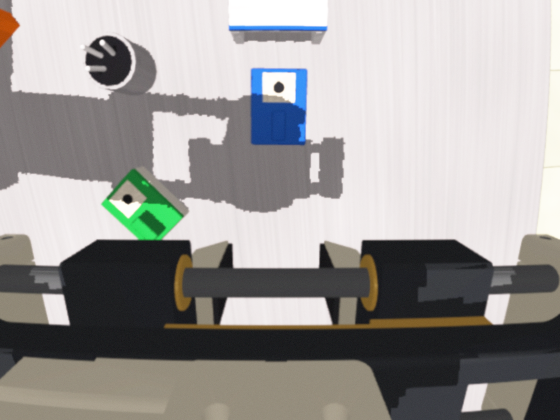

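```bash
python3 -c "
from h import *
rel(.6083,.0406,.055,-5.17)"
python3 -m creep '[{"dx":0.0025,"dy":0.03,"dz":0.0715,"rx":0,"ry":0,"rz":0,"gripper":0.5},{"dx":0.0025,"dy":0.09,"dz":0.0715,"rx":0,"ry":0,"rz":0,"gripper":0.5},{"dx":0.0025,"dy":0.14,"dz":0.0715,"rx":0,"ry":0,"rz":0,"gripper":0.5},{"dx":0.0025,"dy":0.18,"dz":0.0715,"rx":0,"ry":0,"rz":0,"gripper":0.5},{"dx":0.0025,"dy":0.1945,"dz":0.0715,"rx":0,"ry":0,"rz":0,"gripper":0.5},{"dx":0.0025,"dy":0.1945,"dz":0.0715,"rx":0,"ry":0,"rz":0,"gripper":0.5}]' 12; python3 -c "
from h import *
state()"
```

```text
dxyz [0.0026 0.1948 0.0722] rxyz [ 0.0004 -0.0013 -0.0009] dist 0.208
time: 2.5
tool_pos: [0.6087, 0.0397, 0.0558]
tool_rot: [-1.571, 0.0, -0.092]
contact_force: [0.4, 0.3, 0.1]
opening: 0.0456
2.5 [0.6087 0.0397 0.0558] [-9.001e+01  3.000e-02 -5.290e+00] [0.4  0.26 0.11] [ 0.03 -0.07 -0.02] 0.0456
```

Now close on the handle.

```bash
python3 -m creep '[{"dx":0,"dy":0,"dz":0,"rx":0,"ry":0,"rz":0,"gripper":0},{"dx":0,"dy":0,"dz":0,"rx":0,"ry":0,"rz":0,"gripper":0},{"dx":0,"dy":0,"dz":0,"rx":0,"ry":0,"rz":0,"gripper":0},{"dx":0,"dy":0,"dz":0,"rx":0,"ry":0,"rz":0,"gripper":0}]' 12; python3 look.py w2
```

```text
time: 3.0
tool_pos: [0.6088, 0.0407, 0.0562]
tool_rot: [-1.571, -0.0, -0.091]
contact_force: [-1.6, -0.7, 3.5]
opening: 0.0138
3.0 [0.6088 0.0407 0.0562] [-9.001e+01 -2.000e-02 -5.200e+00] [-1.58 -0.73  3.49] [-0.07  0.12  0.02] 0.0138
blue [272.  65.] 2293 0.0575 
    0.05 2281 [616.2 134.4] [ 4.3 96. ] 84.59 0.0554
blue [275. 203.] 7508 0.0665 
    0.03 6493 [612.4  74.4] [51.7 59.5] 84.75 0.035 
    0.05 203 [610.5  55.2] [ 2.2 13.5] 83.59 0.0551 
    0.06 616 [610.1  51.8] [ 8.8 13.3] 85.04 0.0646
blue [275. 302.] 280 0.0666 
    0.06 280 [608.1  29.8] [ 6.2 13.7] 85.64 0.0649
```

View pics/w2.png

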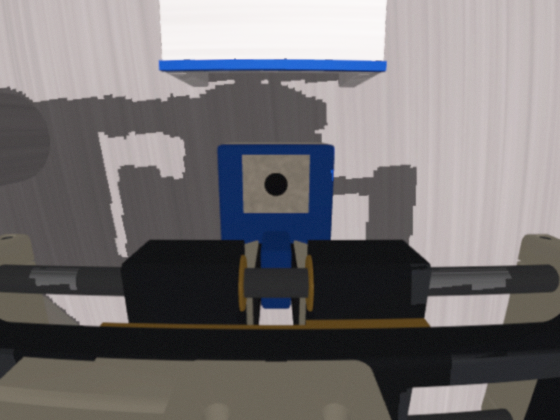

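```bash
python3 -m creep '[{"dx":-0.001,"dy":-0.0007,"dz":0.003,"rx":0,"ry":0,"rz":0,"gripper":0},{"dx":-0.0013,"dy":-0.0007,"dz":0.008,"rx":0,"ry":0,"rz":0,"gripper":0},{"dx":-0.0013,"dy":-0.0007,"dz":0.013,"rx":0,"ry":0,"rz":0,"gripper":0},{"dx":-0.0013,"dy":-0.0007,"dz":0.018,"rx":0,"ry":0,"rz":0,"gripper":0},{"dx":-0.0013,"dy":-0.0007,"dz":0.023,"rx":0,"ry":0,"rz":0,"gripper":0}]' ; python3 -m creep '[{"dx":0,"dy":0,"dz":0.004,"rx":0,"ry":0,"rz":0,"gripper":0},{"dx":0,"dy":0,"dz":0.007,"rx":0,"ry":0,"rz":0,"gripper":0},{"dx":0,"dy":0,"dz":0.010,"rx":0,"ry":0,"rz":0,"gripper":0}]';python3 look.py w3
```

```text
time: 3.68
tool_pos: [0.6096, 0.0641, 0.0562]
tool_rot: [-1.571, 0.0, -0.091]
contact_force: [-0.4, -2.9, -0.2]
opening: 0.0137
time: 4.05
tool_pos: [0.6105, 0.0738, 0.0562]
tool_rot: [-1.571, 0.0, -0.091]
contact_force: [-1.1, -2.7, -0.7]
opening: 0.0139
4.05 [0.6105 0.0738 0.0562] [-9.001e+01  1.000e-02 -5.220e+00] [-1.11 -2.67 -0.75] [-0.52 -0.09  0.02] 0.0139
blue [275. 194.] 8874 0.0665 
    0.03 6042 [614.  106.6] [49.9 59.4] 84.65 0.035 
    0.05 2008 [614.1 111.5] [49.9 95.2] 84.55 0.0555 
    0.06 611 [611.8  84.8] [ 9.3 13.3] 84.93 0.0647
blue [275. 302.] 279 0.0667 
    0.06 276 [609.8  63. ] [ 6.  13.8] 87.85 0.0649
```

View pics/w3.png

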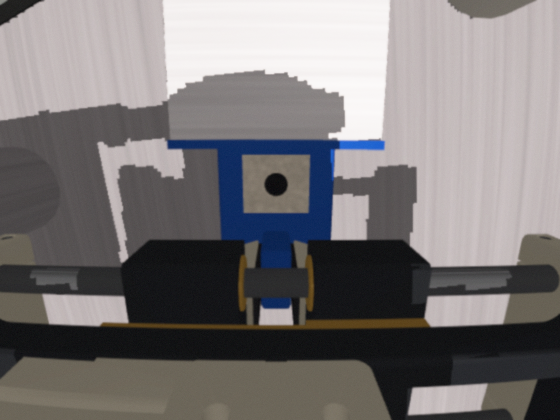

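```bash
python3 -m creep '[{"dx":0,"dy":0,"dz":0.003,"rx":0,"ry":0,"rz":0,"gripper":0},{"dx":0,"dy":0,"dz":0.005,"rx":0,"ry":0,"rz":0,"gripper":0},{"dx":0,"dy":0,"dz":0.007,"rx":0,"ry":0,"rz":0,"gripper":0}]'
for i in 1; do python3 -m creep '[{"dx":0,"dy":0,"dz":0.001,"rx":0,"ry":0,"rz":0,"gripper":0},{"dx":0,"dy":0,"dz":0.002,"rx":0,"ry":0,"rz":0,"gripper":0}]';done
python3 -m creep '[{"dx":0,"dy":0,"dz":0.001,"rx":0,"ry":0,"rz":0,"gripper":0},{"dx":0,"dy":0,"dz":0.002,"rx":0,"ry":0,"rz":0,"gripper":0}]'
```

```text
time: 4.47
tool_pos: [0.6111, 0.0807, 0.0562]
tool_rot: [-1.571, 0.0, -0.091]
contact_force: [-0.6, -2.4, -0.9]
opening: 0.0137
time: 4.72
tool_pos: [0.6113, 0.0827, 0.0562]
tool_rot: [-1.571, 0.0, -0.091]
contact_force: [-0.4, -1.8, -1.5]
opening: 0.0139
time: 4.97
tool_pos: [0.6115, 0.0847, 0.0562]
tool_rot: [-1.571, 0.0, -0.091]
contact_force: [-0.5, -2.4, -2.2]
opening: 0.014
```

```bash
python3 -m creep '[{"dx":0,"dy":0,"dz":0.001,"rx":0,"ry":0,"rz":0,"gripper":0},{"dx":0,"dy":0,"dz":0.002,"rx":0,"ry":0,"rz":0,"gripper":0}]' 9
```

```text
time: 5.22
tool_pos: [0.6117, 0.0867, 0.0562]
tool_rot: [-1.571, 0.0, -0.091]
contact_force: [0.5, -2.8, -2.8]
opening: 0.0138
```

```bash
python3 -m creep '[{"dx":0,"dy":0,"dz":0.001,"rx":0,"ry":0,"rz":0,"gripper":0},{"dx":0,"dy":0,"dz":0.002,"rx":0,"ry":0,"rz":0,"gripper":0}]' 9
```

```text
time: 5.48
tool_pos: [0.6118, 0.0887, 0.0562]
tool_rot: [-1.571, 0.0, -0.091]
contact_force: [0.7, -1.7, -3.1]
opening: 0.0139
```

```bash
python3 -m creep '[{"dx":0,"dy":0,"dz":0.001,"rx":0,"ry":0,"rz":0,"gripper":0},{"dx":0,"dy":0,"dz":0.002,"rx":0,"ry":0,"rz":0,"gripper":0}]' 9
```

```text
time: 5.72
tool_pos: [0.6121, 0.0907, 0.0562]
tool_rot: [-1.571, 0.0, -0.091]
contact_force: [-0.1, -1.2, -3.5]
opening: 0.0138
```

```bash
python3 -m creep '[{"dx":0,"dy":0.0005,"dz":0.001,"rx":0,"ry":0,"rz":0,"gripper":0},{"dx":0,"dy":0.0007,"dz":0.002,"rx":0,"ry":0,"rz":0,"gripper":0}]' 9
```

```text
time: 5.98
tool_pos: [0.6126, 0.0921, 0.0562]
tool_rot: [-1.571, -0.001, -0.091]
contact_force: [-1.7, -6.3, 3.4]
opening: 0.0138
```

```bash
python3 -m creep '[{"dx":0,"dy":0,"dz":0.001,"rx":0,"ry":0,"rz":0,"gripper":0},{"dx":0,"dy":0,"dz":0.002,"rx":0,"ry":0,"rz":0,"gripper":0}]' 9
```

```text
time: 6.22
tool_pos: [0.6129, 0.0941, 0.0562]
tool_rot: [-1.572, -0.001, -0.091]
contact_force: [-1.4, -9.1, 4.1]
opening: 0.0139
```

```bash
python3 -m creep '[{"dx":0,"dy":0,"dz":0.001,"rx":0,"ry":0,"rz":0,"gripper":0},{"dx":0,"dy":0,"dz":0.002,"rx":0,"ry":0,"rz":0,"gripper":0}]' 9
```

```text
time: 6.48
tool_pos: [0.6128, 0.0947, 0.0561]
tool_rot: [-1.573, -0.001, -0.091]
contact_force: [-2.4, -11.8, 3.7]
opening: 0.014
```

```bash
python3 look.py w4
python3 - <<'E'
import cv2
a=cv2.imread('pics/w3.png');b=cv2.imread('pics/w4.png')
import numpy as np
cv2.imwrite('pics/w34.png',cv2.resize(np.hstack([a[120:320,200:350],b[120:320,200:350]]),None,fx=2.6,fy=2.6))
E
python3 -m creep '[{"dx":0,"dy":-0.0007,"dz":0,"rx":0,"ry":0,"rz":0,"gripper":0}]'
```

```text
6.47 [0.6128 0.0947 0.0561] [-9.015e+01 -3.000e-02 -5.220e+00] [ -2.36 -11.78   3.66] [-1.99  0.32 -0.09] 0.014
blue [275. 217.] 6271 0.0665 
    0.03 3502 [615.1 115.5] [25.8 58.9] 84.82 0.035 
    0.05 1990 [615.2 122.1] [29.4 95.7] 84.64 0.0554 
    0.06 565 [614.1 105.4] [ 8.2 13.2] 84.98 0.0646
blue [275. 303.] 309 0.0665 
    0.06 307 [612.1  83.4] [ 7.1 13.7] 88.91 0.0649
time: 6.65
tool_pos: [0.6128, 0.0949, 0.0563]
tool_rot: [-1.573, -0.0, -0.091]
contact_force: [0.7, -10.8, -2.4]
opening: 0.014
```

View pics/w34.png

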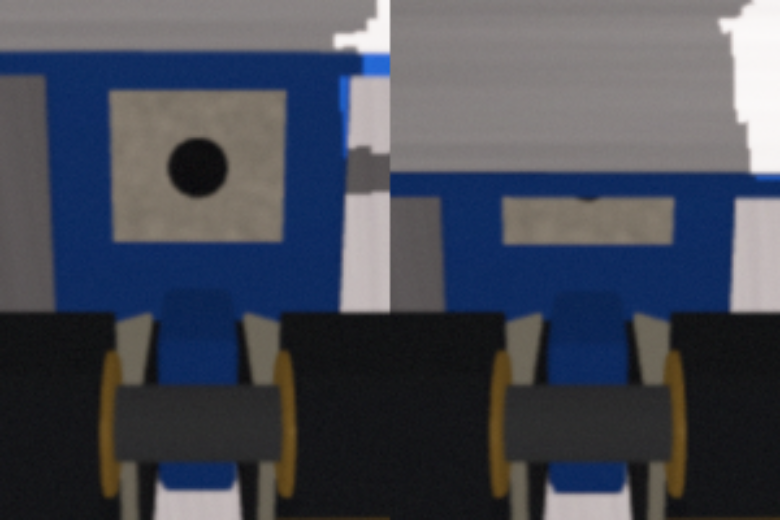

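```bash
python3 -m creep '[{"dx":0,"dy":0,"dz":-0.0012,"rx":0,"ry":0,"rz":0,"gripper":0},{"dx":0,"dy":0,"dz":-0.0012,"rx":0,"ry":0,"rz":0,"gripper":0.35},{"dx":0,"dy":0,"dz":-0.0012,"rx":0,"ry":0,"rz":0,"gripper":0.35},{"dx":0,"dy":0,"dz":-0.0012,"rx":0,"ry":0,"rz":0,"gripper":0.35}]'; python3 -c "
from h import *
state(); rel(.425,.19,.2,15.2)"
```

```text
time: 7.15
tool_pos: [0.6126, 0.0959, 0.0564]
tool_rot: [-1.57, -0.0, -0.091]
contact_force: [-0.1, 0.2, -1.1]
opening: 0.0316
7.15 [0.6126 0.0959 0.0564] [-8.998e+01 -2.000e-02 -5.190e+00] [-0.06  0.24 -1.06] [ 0.03 -0.08 -0.01] 0.0316
dxyz [-0.1953 -0.1437  0.0768] rxyz [-3.000e-04 -3.559e-01  3.000e-04] dist 0.254
```

```bash
python3 -m creep '[{"dx":0,"dy":-0.06,"dz":0,"rx":0,"ry":0,"rz":0,"gripper":0.6},{"dx":-0.05,"dy":-0.1,"dz":0.01,"rx":0,"ry":-0.1,"rz":0,"gripper":0.6},{"dx":-0.195,"dy":-0.1437,"dz":0.0768,"rx":0,"ry":-0.356,"rz":0,"gripper":0.6},{"dx":-0.195,"dy":-0.1437,"dz":0.0768,"rx":0,"ry":-0.356,"rz":0,"gripper":0.6},{"dx":-0.195,"dy":-0.1437,"dz":0.0768,"rx":0,"ry":-0.356,"rz":0,"gripper":0.6},{"dx":-0.195,"dy":-0.1437,"dz":0.0768,"rx":0,"ry":-0.356,"rz":0,"gripper":0.6},{"dx":-0.195,"dy":-0.1437,"dz":0.0768,"rx":0,"ry":-0.356,"rz":0,"gripper":0.6}]'; python3 look.py w5
```

```text
time: 8.02
tool_pos: [0.426, 0.1896, 0.2002]
tool_rot: [-1.571, -0.001, 0.265]
contact_force: [-0.9, 0.3, 0.3]
opening: 0.0549
8.03 [0.426  0.1896 0.2002] [-9.002e+01 -7.000e-02  1.521e+01] [-0.86  0.3   0.25] [ 0.01 -0.12  0.02] 0.0549
yellow [180.  86.] 450 0.0772 
    0.07 450 [328.9 265.9] [14.5 28.2] 71.89 0.0749
yellow [327. 125.] 161 0.0789 
    0.03 66 [455.6 273.8] [ 3.2 18.1] 15.83 0.0371 
    0.07 94 [445.1 269.7] [ 6.5 16.7] 12.49 0.0769
orange [199. 103.] 1065 0.0769 
    0.03 288 [330.5 263.7] [19.7 46.9] 72.09 0.0348 
    0.05 67 [335.6 268.4] [14.9 32.9] 37.85 0.0552 
    0.06 70 [341.3 262.6] [10.1 23.3] 12.93 0.0654 
    0.07 468 [328.9 263.8] [20.4 29.3] 71.56 0.0747
orange [301. 122.] 1127 0.079 
    0.03 231 [413.9 262.3] [ 9.4 18.1] 15.53 0.037 
    0.07 818 [433.  267.5] [28.9 19. ] 15.25 0.077
orange [134. 164.] 1570 0.0773 
    0.03 258 [303.1 199.3] [12.1 19.4] 31.8 0.035 
    0.05 94 [298.7 196.5] [ 1.8 18.7] 30.02 0.0547 
    0.06 112 [298.8 196.8] [ 1.9 19.3] 30.23 0.0649 
    0.07 816 [286.4 189. ] [30.9 19.8] 32.13 0.0748
```

View pics/w5.png

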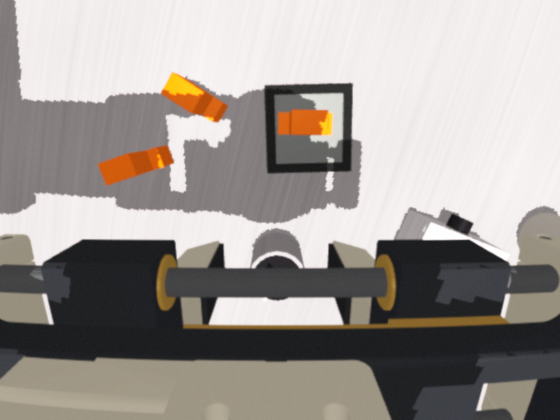

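Run:
```python
from h import *
c,T=campose("wrist")
img=cv2.imread("pics/w5.png"); P=np.load("w5.npy")
g=cv2.cvtColor(img,cv2.COLOR_BGR2GRAY)
cv2.imwrite("pics/w5c.png",cv2.resize(img[70:190,240:380],None,fx=5,fy=5,interpolation=cv2.INTER_CUBIC))
m=(g<45).astype(np.uint8); m[:75]=0;m[180:]=0;m[:,:258]=0;m[:,360:]=0
pts=np.argwhere(m)[:,::-1].astype(np.float32); r=cv2.minAreaRect(pts); b=cv2.boxPoints(r); print(r)
W=np.array([ray("wrist",u,v,.002,T,c)[:2]*1000 for u,v in b]); print(W.round(1)); 
r=cv2.minAreaRect(W.astype(np.float32)); print(r)
rel(.433,.2675,.057,15.25)
```

```text
((307.93463134765625, 129.01487731933594), (84.10245513916016, 83.4710922241211), 88.49256896972656)
[[388.  291.5]
 [468.9 316.2]
 [497.4 235.3]
 [412.  209.6]]
((442.3791809082031, 263.46856689453125), (89.24066925048828, 85.62098693847656), 16.756196975708008)
dxyz [0.027  0.1428 0.0737] rxyz [ 0.0002 -0.0016  0.0004] dist 0.163
```

View pics/w5c.png

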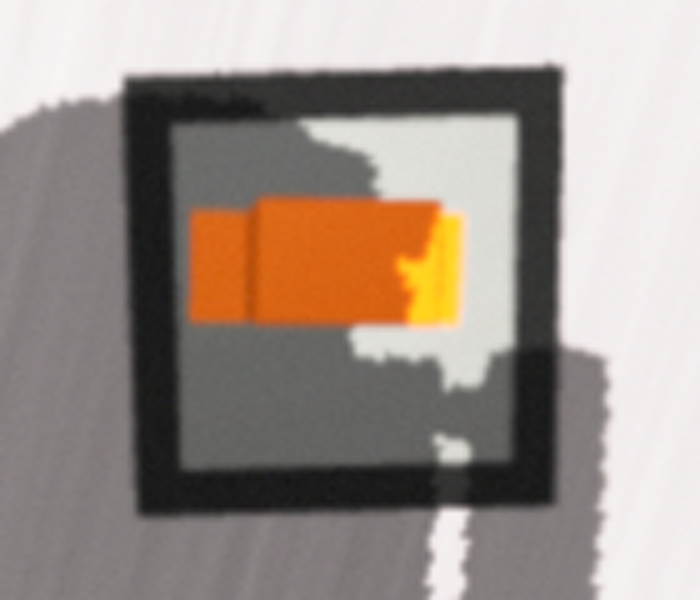

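```bash
python3 - <<'E'
from h import *
c,T=campose("wrist")
W=np.array([ray("wrist",u,v,.002,T,c)[:2]*1000 for u,v in((264.6,85.4),(352.6,83.4),(350.6,170.6),(267.6,173.0))]); print(W.round(1),W.mean(0),cv2.minAreaRect(W.astype(np.float32)))
print([np.degrees(np.arctan2(*(W[j]-W[i])[::-1])).round(1) for i,j in((0,1),(3,2),(3,0),(2,1))])
E
python3 -m creep '[{"dx":0.02,"dy":0.01,"dz":0.05,"rx":0,"ry":0,"rz":0,"gripper":0.6},{"dx":0.027,"dy":0.05,"dz":0.0737,"rx":0,"ry":0,"rz":0,"gripper":0.6},{"dx":0.027,"dy":0.1,"dz":0.0737,"rx":0,"ry":0,"rz":0,"gripper":0.6},{"dx":0.027,"dy":0.13,"dz":0.0737,"rx":0,"ry":0,"rz":0,"gripper":0.6},{"dx":0.027,"dy":0.1428,"dz":0.0737,"rx":0,"ry":0,"rz":0,"gripper":0.6},{"dx":0.027,"dy":0.1428,"dz":0.0737,"rx":0,"ry":0,"rz":0,"gripper":0.6}]'; python3 look.py w6
```

```text
[[386.9 293.9]
 [472.1 319.6]
 [497.5 234.6]
 [412.5 208.8]] [442.2431668  264.23726138] ((442.30682373046875, 264.21661376953125), (89.03633880615234, 88.89318084716797), 16.780794143676758)
[np.float64(16.8), np.float64(16.9), np.float64(106.8), np.float64(106.6)]
time: 8.82
tool_pos: [0.4325, 0.2673, 0.0565]
tool_rot: [-1.571, 0.001, 0.264]
contact_force: [0.8, 0.5, 0.9]
opening: 0.0548
8.82 [0.4325 0.2673 0.0565] [-9.002e+01  8.000e-02  1.513e+01] [0.81 0.54 0.93] [ 0.05 -0.12  0.  ] 0.0548
orange [ 80. 213.] 8356 0.1272 
    0.03 1351 [328.9 266.3] [18.  50.8] 69.52 0.0348 
    0.05 777 [332.5 272.3] [10.3 31.7] 54.87 0.0553 
    0.06 872 [332.  273.2] [ 7.  30.7] 62.84 0.0652 
    0.07 2462 [328.4 264.3] [22.1 30.4] 70.92 0.0748
orange [276. 245.] 4189 0.118 
    0.03 1331 [432.7 269.8] [50.2 17.1] 15.49 0.0368 
    0.05 475 [430.7 277.1] [30.   1.6] 14.84 0.0551 
    0.06 584 [430.7 277.2] [29.9  1.6] 14.52 0.0651 
    0.07 171 [430.7 277.5] [29.4  1.6] 13.88 0.0713
orange [ 47. 305.] 102 0.1301 
    0.03 83 [307.7 199.1] [ 3.8 14.3] 14.51 0.0347
orange [277. 304.] 1106 0.0791 
    0.07 1100 [434.5 262.7] [30.   8.6] 14.37 0.077
```

View pics/w6.png

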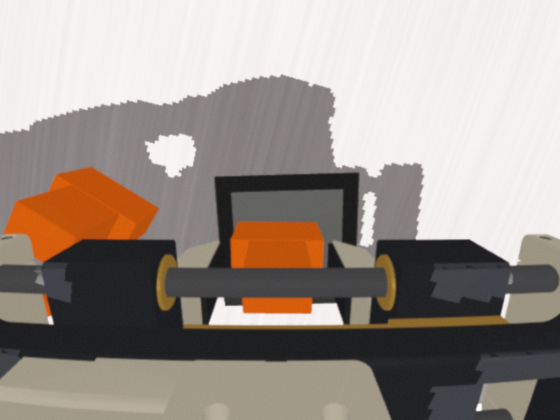

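```bash
python3 -m creep '[{"dx":0.0005,"dy":0,"dz":0,"rx":0,"ry":0,"rz":0,"gripper":0},{"dx":0.0005,"dy":0,"dz":0,"rx":0,"ry":0,"rz":0,"gripper":0},{"dx":0.0005,"dy":0,"dz":0,"rx":0,"ry":0,"rz":0,"gripper":0},{"dx":0.0005,"dy":-0.001,"dz":0,"rx":0,"ry":0,"rz":0,"gripper":0},{"dx":0.0005,"dy":-0.01,"dz":0,"rx":0,"ry":0,"rz":0,"gripper":0},{"dx":0.0005,"dy":-0.03,"dz":0,"rx":0,"ry":0,"rz":0,"gripper":0}]' 15; python3 look.py w7
python3 - <<'E'
from h import *
state()
# blue rear estimate: nose... centre from TCP
a=np.radians(84.8); ax=np.array([np.cos(a),np.sin(a)])
b=np.array([.6126,.0947]); print("blue centre~",b+.02*ax,"rear",b-.02*ax,"spacer centre target",b-.03*ax)
E
```

```text
time: 9.62
tool_pos: [0.432, 0.2677, 0.0872]
tool_rot: [-1.571, 0.002, 0.265]
contact_force: [0.2, 0.3, -1.1]
opening: 0.0296
9.62 [0.432  0.2677 0.0872] [-90.02   0.11  15.19] [ 0.17  0.27 -1.13] [-0.03 -0.13  0.01] 0.0296
orange [107. 209.] 6894 0.1592 
    0.03 1109 [320.6 239.6] [72.4 50.9] 72.29 0.0349 
    0.05 535 [334.6 269.4] [16.5 34.7] 39.72 0.0552 
    0.06 640 [334.8 269.3] [17.3 34.9] 39.19 0.0651 
    0.07 2271 [328.6 264.2] [21.4 30.6] 72.31 0.0748
orange [275. 243.] 3421 0.103 
    0.03 312 [429.7 276.8] [49.9  1. ] 14.84 0.0357 
    0.05 480 [429.6 276.9] [50.1  1.1] 14.73 0.0552 
    0.06 541 [429.8 276.3] [50.3  2.4] 14.93 0.065 
    0.07 638 [429.9 276.8] [32.6  1.8] 15.16 0.078
orange [ 52. 300.] 263 0.1371 
    0.05 153 [301.  193.6] [ 3.3 11.6] 29.21 0.0547
orange [276. 304.] 1125 0.109
9.68 [0.4336 0.2684 0.0901] [-89.98  -0.18  15.19] [0.63 0.8  1.69] [ 0.04 -0.18  0.02] 0.0299
blue centre~ [0.61441265 0.11461769] rear [0.61078735 0.07478231] spacer centre target [0.60988102 0.06482347]
```

View pics/w7.png

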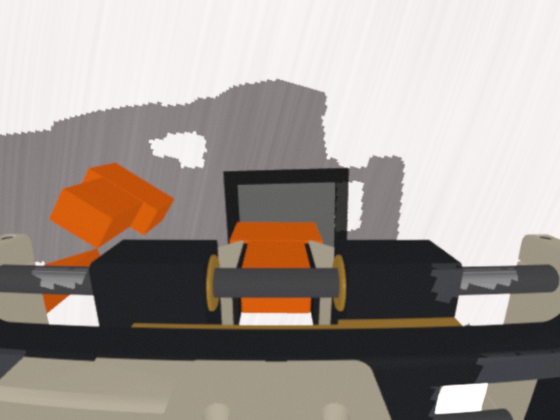

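```bash
python3 -c "
from h import *
state();rel(.6087,.052,.18,-5.2);rel(.6087,.052,.0575,-5.2)"
```

```text
9.68 [0.4336 0.2684 0.0901] [-89.98  -0.18  15.19] [0.63 0.8  1.69] [ 0.04 -0.18  0.02] 0.0299
dxyz [ 0.1126 -0.0897 -0.2547] rxyz [-0.0009  0.3559  0.003 ] dist 0.293
dxyz [ 0.1122  0.0328 -0.2548] rxyz [-0.0009  0.3559  0.003 ] dist 0.28
```

```bash
python3 -m creep '[{"dx":0,"dy":-0.06,"dz":0,"rx":0,"ry":0,"rz":0,"gripper":0},{"dx":0.03,"dy":-0.09,"dz":-0.05,"rx":0,"ry":0.12,"rz":0,"gripper":0},{"dx":0.06,"dy":-0.09,"dz":-0.1,"rx":0,"ry":0.25,"rz":0,"gripper":0},{"dx":0.09,"dy":-0.09,"dz":-0.15,"rx":0,"ry":0.356,"rz":0,"gripper":0},{"dx":0.1125,"dy":-0.09,"dz":-0.2,"rx":0,"ry":0.356,"rz":0,"gripper":0},{"dx":0.1125,"dy":-0.08,"dz":-0.2548,"rx":0,"ry":0.356,"rz":0,"gripper":0},{"dx":0.1125,"dy":-0.05,"dz":-0.2548,"rx":0,"ry":0.356,"rz":0,"gripper":0},{"dx":0.1125,"dy":-0.01,"dz":-0.2548,"rx":0,"ry":0.356,"rz":0,"gripper":0},{"dx":0.1125,"dy":0.015,"dz":-0.2548,"rx":0,"ry":0.356,"rz":0,"gripper":0},{"dx":0.1125,"dy":0.028,"dz":-0.2548,"rx":0,"ry":0.356,"rz":0,"gripper":0},{"dx":0.1125,"dy":0.028,"dz":-0.2548,"rx":0,"ry":0.356,"rz":0,"gripper":0}]' 15; python3 look.py w8
```

```text
time: 11.05
tool_pos: [0.6076, 0.0515, 0.0587]
tool_rot: [-1.571, 0.001, -0.091]
contact_force: [-0.1, 0.7, -1.1]
opening: 0.0301
11.05 [0.6076 0.0515 0.0587] [-9.001e+01  7.000e-02 -5.210e+00] [-0.12  0.69 -1.11] [-0.01 -0.08  0.04] 0.0301
blue [278.  92.] 2005 0.0578 
    0.05 1999 [616.2 134.4] [ 4.  95.8] 84.66 0.0554
blue [278. 164.] 11157 0.0669 
    0.03 8903 [614.2 104. ] [58.9 59.7] 84.79 0.0349 
    0.06 2141 [613.   94.4] [29.6 13.8] 85.29 0.0648
orange [276. 243.] 3397 0.1207 
    0.03 566 [608.6  60.3] [ 2.6 49.9] 84.38 0.0354 
    0.05 460 [608.8  60.8] [ 1.7 30.1] 84.62 0.0553 
    0.06 569 [608.8  61. ] [ 2.  30.4] 85.33 0.0652 
    0.07 218 [608.8  61.1] [ 1.5 29.4] 84.71 0.0717
orange [276. 304.] 1112 0.0798 
    0.07 1105 [607.3  45.8] [ 8.6 30.1] 85.27 0.0778
```

View pics/w8.png

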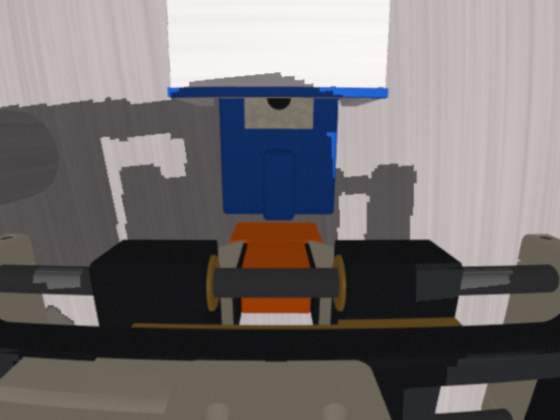

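```bash
python3 -m creep '[{"dx":0.0011,"dy":0.001,"dz":0.005,"rx":0,"ry":0,"rz":0,"gripper":0},{"dx":0.0011,"dy":0.002,"dz":0.009,"rx":0,"ry":0,"rz":0,"gripper":0},{"dx":0.0011,"dy":0.002,"dz":0.0115,"rx":0,"ry":0,"rz":0,"gripper":0},{"dx":0.0011,"dy":0.002,"dz":0.012,"rx":0,"ry":0,"rz":0,"gripper":0}]'
```

```text
time: 11.6
tool_pos: [0.6101, 0.0636, 0.0574]
tool_rot: [-1.571, -0.0, -0.091]
contact_force: [0.3, -0.5, -0.4]
opening: 0.03
```

```bash
python3 -m creep '[{"dx":0,"dy":0,"dz":0.0006,"rx":0,"ry":0,"rz":0,"gripper":0},{"dx":0,"dy":0,"dz":0.0012,"rx":0,"ry":0,"rz":0,"gripper":0}]'
```

```text
time: 11.85
tool_pos: [0.6102, 0.0644, 0.0572]
tool_rot: [-1.571, -0.0, -0.091]
contact_force: [0.3, 0.2, -1.1]
opening: 0.0302
```

```bash
python3 -m creep '[{"dx":0,"dy":0,"dz":0.0005,"rx":0,"ry":0,"rz":0,"gripper":0},{"dx":0,"dy":0,"dz":0.001,"rx":0,"ry":0,"rz":0,"gripper":0}]'
```

```text
time: 12.1
tool_pos: [0.6102, 0.0647, 0.0572]
tool_rot: [-1.572, 0.0, -0.091]
contact_force: [-1.3, -5.5, -1.5]
opening: 0.0299
```

```bash
python3 -m creep '[{"dx":0,"dy":0,"dz":-0.0008,"rx":0,"ry":0,"rz":0,"gripper":0},{"dx":0,"dy":0.001,"dz":-0.0008,"rx":0,"ry":0,"rz":0,"gripper":0},{"dx":0,"dy":0.002,"dz":-0.0008,"rx":0,"ry":0,"rz":0,"gripper":0}]'
```

```text
time: 12.48
tool_pos: [0.6103, 0.0646, 0.0558]
tool_rot: [-1.571, -0.0, -0.091]
contact_force: [-5.0, -1.4, 9.3]
opening: 0.0303
```

```bash
python3 -m creep '[{"dx":0,"dy":0.0005,"dz":0,"rx":0,"ry":0,"rz":0,"gripper":0},{"dx":0,"dy":0.001,"dz":0,"rx":0,"ry":0,"rz":0,"gripper":0}]'
```

```text
time: 12.72
tool_pos: [0.6103, 0.0646, 0.0558]
tool_rot: [-1.571, -0.001, -0.091]
contact_force: [-4.4, -2.4, 13.7]
opening: 0.0299
```

```bash
python3 -m creep '[{"dx":0,"dy":-0.0018,"dz":0,"rx":0,"ry":0,"rz":0,"gripper":0}]'
python3 -m creep '[{"dx":0,"dy":0,"dz":0,"rx":0,"ry":0,"rz":0,"gripper":0.5},{"dx":0,"dy":0,"dz":0,"rx":0,"ry":0,"rz":0,"gripper":0.5},{"dx":0,"dy":0,"dz":0,"rx":0,"ry":0,"rz":0,"gripper":0.5}]'
python3 look.py w9; python3 -c "
from h import *
rel(.448,-.10,.22,38.8)"
```

```text
time: 12.85
tool_pos: [0.6102, 0.0646, 0.0562]
tool_rot: [-1.571, -0.0, -0.091]
contact_force: [1.6, -2.9, -3.8]
opening: 0.0299
time: 13.22
tool_pos: [0.6102, 0.0649, 0.0559]
tool_rot: [-1.571, 0.0, -0.091]
contact_force: [-0.4, 0.7, 1.0]
opening: 0.0458
13.22 [0.6102 0.0649 0.0559] [-89.99   0.    -5.21] [-0.44  0.67  0.97] [-0.04 -0.06  0.03] 0.0458
blue [276. 182.] 12734 0.0671 
    0.03 8664 [614.1 103.8] [58.  59.5] 84.77 0.035 
    0.05 1879 [615.1 121.7] [29.3 95.3] 84.61 0.0555 
    0.06 2070 [613.1  94.8] [29.2 13.9] 85.63 0.0649
orange [276. 255.] 2120 0.1185 
    0.03 828 [610.9  66.4] [16.4 49.8] 84.86 0.0351 
    0.05 468 [611.6  74. ] [ 1.8 29.9] 83.24 0.0554 
    0.06 573 [611.5  74.1] [ 1.5 29.8] 84.48 0.065
orange [276. 305.] 1093 0.077 
    0.07 1089 [610.1  59. ] [ 8.8 29.5] 83.4 0.075
dxyz [-0.1465 -0.1641 -0.1789] rxyz [-1.000e-04 -7.681e-01 -1.000e-04] dist 0.284
```

View pics/w9.png

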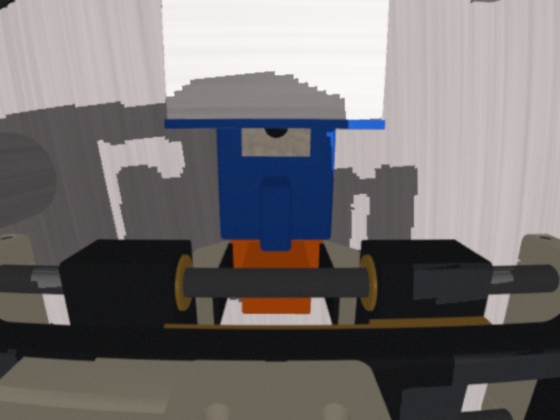

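```bash
python3 -c "
from h import *
rel(.453,-.0553,.12,38.9)"
```

```text
dxyz [-0.1456 -0.0641 -0.1339] rxyz [-1.000e-04 -7.698e-01 -1.000e-04] dist 0.208
```

```bash
python3 -m creep '[{"dx":0,"dy":-0.05,"dz":0,"rx":0,"ry":0,"rz":0,"gripper":0.5},{"dx":-0.03,"dy":-0.09,"dz":-0.02,"rx":0,"ry":-0.15,"rz":0,"gripper":0.5},{"dx":-0.07,"dy":-0.1,"dz":-0.06,"rx":0,"ry":-0.32,"rz":0,"gripper":0.5},{"dx":-0.11,"dy":-0.09,"dz":-0.1,"rx":0,"ry":-0.5,"rz":0,"gripper":0.5},{"dx":-0.1456,"dy":-0.064,"dz":-0.134,"rx":0,"ry":-0.68,"rz":0,"gripper":0.5},{"dx":-0.1456,"dy":-0.064,"dz":-0.134,"rx":0,"ry":-0.77,"rz":0,"gripper":0.5},{"dx":-0.1456,"dy":-0.064,"dz":-0.134,"rx":0,"ry":-0.77,"rz":0,"gripper":0.5},{"dx":-0.1456,"dy":-0.064,"dz":-0.134,"rx":0,"ry":-0.77,"rz":0,"gripper":0.5}]';python3 look.py w10;  python3 -c "
from h import *
rel(.453,-.0553,.055,38.9)"
```

```text
time: 14.28
tool_pos: [0.4537, -0.0554, 0.1203]
tool_rot: [-1.572, -0.001, 0.678]
contact_force: [0.2, 0.6, 0.4]
opening: 0.046
14.28 [ 0.4537 -0.0554  0.1203] [-9.006e+01 -4.000e-02  3.883e+01] [0.18 0.65 0.4 ] [-0.06 -0.09  0.01] 0.046
blue [542. 185.] 1989 0.0567 
    0.03 1622 [595.3  99.9] [49.6 25.8] 84.97 0.0349
green [275. 200.] 6447 0.0671 
    0.03 5398 [439.6 -38.7] [58.7 77.9] 38.62 0.035 
    0.05 67 [443.1 -43.7] [13.5  1.9] 42.6 0.0548 
    0.06 891 [451.8 -54. ] [13.7 28.3] 38.4 0.0649
yellow [512. 211.] 210 0.0371 
    0.03 210 [590.   65.7] [18.8  9.9] 89.09 0.0351
orange [515. 219.] 2279 0.1748 
    0.03 381 [602.9  64.5] [20.7 37. ] 85.6 0.0348 
    0.05 279 [596.   64.9] [ 5.4 20. ] 3.68 0.0549 
    0.06 232 [596.1  66.7] [16.9  3. ] 82.96 0.065 
    0.07 72 [595.8  66.7] [11.3  3.6] 87.45 0.0726
dxyz [-0.0006  0.0653  0.0005] rxyz [ 0.0009 -0.0006  0.0006] dist 0.065
```

View pics/w10.png

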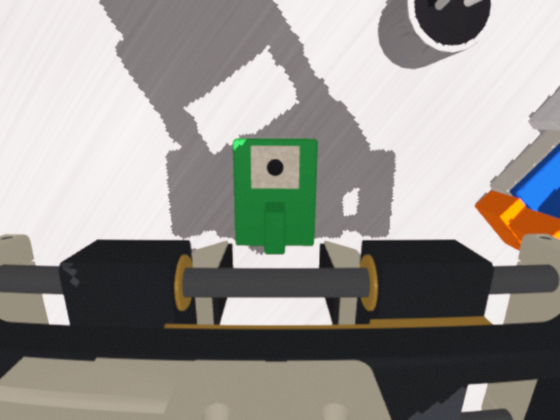

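```bash
python3 -m creep '[{"dx":-0.0006,"dy":0.04,"dz":0.002,"rx":0,"ry":0,"rz":0,"gripper":0.5},{"dx":-0.0006,"dy":0.06,"dz":0.002,"rx":0,"ry":0,"rz":0,"gripper":0.5},{"dx":-0.0006,"dy":0.0653,"dz":0.002,"rx":0,"ry":0,"rz":0,"gripper":0.2},{"dx":-0.0006,"dy":0.0653,"dz":0.002,"rx":0,"ry":0,"rz":0,"gripper":0},{"dx":-0.0006,"dy":0.0653,"dz":0.002,"rx":0,"ry":0,"rz":0,"gripper":0},{"dx":-0.0006,"dy":0.0653,"dz":0.002,"rx":0,"ry":0,"rz":0,"gripper":0},{"dx":-0.0006,"dy":0.0653,"dz":0.002,"rx":0,"ry":0,"rz":0,"gripper":0}]' 22; python3 look.py w11
```

```text
time: 15.2
tool_pos: [0.4519, -0.0545, 0.0555]
tool_rot: [-1.572, -0.001, 0.679]
contact_force: [-0.1, 1.0, 5.0]
opening: 0.0139
15.2 [ 0.4519 -0.0545  0.0555] [-9.009e+01 -6.000e-02  3.890e+01] [-0.09  1.02  5.  ] [ 0.17 -0.1  -0.07] 0.0139
green [276. 204.] 7400 0.1088 
    0.03 6379 [431.1 -28. ] [59.1 50.8] 38.87 0.035 
    0.05 215 [444.5 -45. ] [15.1  6.1] 38.71 0.0557 
    0.06 585 [445.2 -45.9] [14.2  8.3] 35.93 0.0645
green [276. 303.] 310 0.0667 
    0.06 309 [458.8 -62.9] [13.6  6.2] 39.07 0.065
orange [548. 225.] 511 0.1075
```

View pics/w11.png

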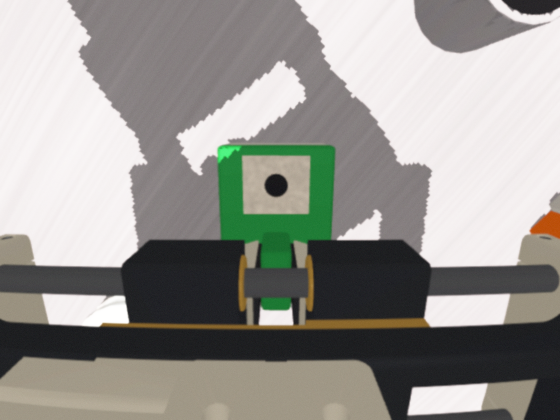

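```bash
python3 -c "
from h import *
rel(.602,-.025,.066,-5.2)"
```

```text
dxyz [ 0.1353 -0.0103 -0.0714] rxyz [0.001  0.7696 0.0016] dist 0.153
```

```bash
python3 -m creep '[{"dx":0,"dy":-0.006,"dz":0,"rx":0,"ry":0,"rz":0,"gripper":0},{"dx":0.01,"dy":-0.011,"dz":-0.005,"rx":0,"ry":0.08,"rz":0,"gripper":0},{"dx":0.04,"dy":-0.011,"dz":-0.02,"rx":0,"ry":0.24,"rz":0,"gripper":0},{"dx":0.075,"dy":-0.011,"dz":-0.04,"rx":0,"ry":0.42,"rz":0,"gripper":0},{"dx":0.11,"dy":-0.011,"dz":-0.06,"rx":0,"ry":0.6,"rz":0,"gripper":0},{"dx":0.13,"dy":-0.011,"dz":-0.0714,"rx":0,"ry":0.72,"rz":0,"gripper":0},{"dx":0.1353,"dy":-0.0105,"dz":-0.0714,"rx":0,"ry":0.77,"rz":0,"gripper":0},{"dx":0.1353,"dy":-0.0105,"dz":-0.0714,"rx":0,"ry":0.77,"rz":0,"gripper":0},{"dx":0.1353,"dy":-0.0105,"dz":-0.0714,"rx":0,"ry":0.77,"rz":0,"gripper":0}]'; python3 look.py w12
```

```text
time: 16.38
tool_pos: [0.6006, -0.025, 0.0648]
tool_rot: [-1.571, 0.002, -0.09]
contact_force: [-0.4, -1.1, -4.8]
opening: 0.0137
16.38 [ 0.6006 -0.025   0.0648] [-9.001e+01  9.000e-02 -5.160e+00] [-0.38 -1.08 -4.83] [-0.06 -0.06 -0.03] 0.0137
blue [278.  25.] 5829 0.0668 
    0.03 4412 [612.7  89.3] [31. 59.] 84.67 0.0349 
    0.05 83 [611.8  80. ] [ 2.8 14.4] 86.1 0.0582 
    0.06 1309 [612.6  86.3] [15.2 13.8] 84.74 0.0647
green [275. 204.] 7357 0.1193 
    0.05 177 [603.1 -11.8] [ 5.  15.1] 67.49 0.0549 
    0.06 218 [602.8 -12. ] [ 5.1 15. ] 72.95 0.0651 
    0.07 576 [601.9 -14. ] [ 8.2 14.1] 84.64 0.0738
green [275. 303.] 308 0.0757 
    0.07 306 [600.  -35.8] [ 6.4 13.6] 85.93 0.0742
yellow [288.  61.] 2349 0.0773 
    0.03 295 [632.8  63.6] [16.6  5.3] 82.54 0.035 
    0.07 2044 [611.2  65.2] [16.7 29.3] 84.71 0.075
yellow [235.  71.] 144 0.0364 
    0.03 143 [589.5  72.8] [6.1 5.8] 85.92 0.0348
orange [275.  91.] 3232 0.0775 
    0.03 565 [610.1  61. ] [13.9 49.4] 84.46 0.0349 
    0.05 132 [609.6  54.3] [ 0.3 29.1] 84.52 0.0554 
    0.06 173 [609.4  54.3] [ 0.4 29. ] 84.18 0.0654 
    0.07 1932 [610.3  59.7] [11.7 29.8] 83.64 0.0749
```

View pics/w12.png

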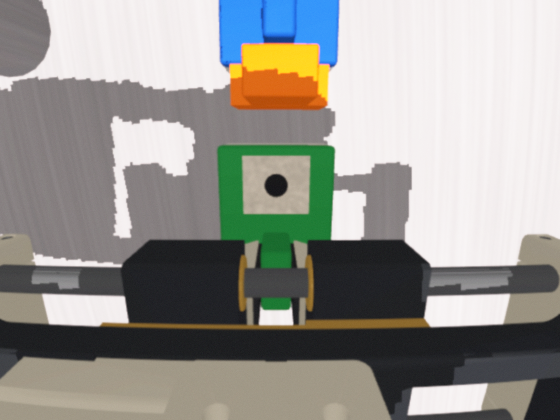

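```bash
python3 -m creep '[{"dx":0.0012,"dy":0.003,"dz":0.004,"rx":0,"ry":0,"rz":0,"gripper":0},{"dx":0.0012,"dy":0.006,"dz":0.009,"rx":0,"ry":0,"rz":0,"gripper":0},{"dx":0.0012,"dy":0.008,"dz":0.013,"rx":0,"ry":0,"rz":0,"gripper":0},{"dx":0.0012,"dy":0.008,"dz":0.016,"rx":0,"ry":0,"rz":0,"gripper":0},{"dx":0.0012,"dy":0.008,"dz":0.017,"rx":0,"ry":0,"rz":0,"gripper":0}]'
```

```text
time: 17.05
tool_pos: [0.6042, -0.0078, 0.0572]
tool_rot: [-1.571, -0.0, -0.091]
contact_force: [-0.5, 0.0, -4.2]
opening: 0.0137
```

```bash
python3 -m creep '[{"dx":0,"dy":0,"dz":0.0007,"rx":0,"ry":0,"rz":0,"gripper":0},{"dx":0,"dy":0,"dz":0.0014,"rx":0,"ry":0,"rz":0,"gripper":0}]'
```

```text
time: 17.3
tool_pos: [0.6043, -0.0068, 0.0573]
tool_rot: [-1.571, -0.0, -0.091]
contact_force: [-0.6, -0.0, -4.3]
opening: 0.014
```

```bash
python3 -m creep '[{"dx":0,"dy":0,"dz":0.0005,"rx":0,"ry":0,"rz":0,"gripper":0},{"dx":0,"dy":0,"dz":0.001,"rx":0,"ry":0,"rz":0,"gripper":0}]'
```

```text
time: 17.55
tool_pos: [0.6044, -0.0058, 0.0572]
tool_rot: [-1.571, -0.0, -0.091]
contact_force: [0.7, 0.8, -5.5]
opening: 0.0139
```

```bash
python3 -m creep '[{"dx":-0.0003,"dy":0.0004,"dz":0.0006,"rx":0,"ry":0,"rz":0,"gripper":0},{"dx":-0.0004,"dy":0.0007,"dz":0.0012,"rx":0,"ry":0,"rz":0,"gripper":0}]'
```

```text
time: 17.8
tool_pos: [0.6042, -0.0051, 0.0567]
tool_rot: [-1.572, -0.0, -0.091]
contact_force: [-0.8, -5.3, -3.2]
opening: 0.0137
```

```bash
python3 -m creep '[{"dx":0,"dy":0,"dz":0.0005,"rx":0,"ry":0,"rz":0,"gripper":0},{"dx":0,"dy":0,"dz":0.001,"rx":0,"ry":0,"rz":0,"gripper":0}]'; python3 look.py w13
```

```text
time: 18.05
tool_pos: [0.6042, -0.005, 0.0568]
tool_rot: [-1.573, -0.0, -0.091]
contact_force: [-2.0, -9.1, -2.1]
opening: 0.0142
18.05 [ 0.6042 -0.005   0.0568] [-9.013e+01 -1.000e-02 -5.210e+00] [-2.01 -9.14 -2.13] [-1.61  0.24  0.  ] 0.0142
blue [275.  50.] 11468 0.067 
    0.03 8468 [613.5  98.2] [48.  58.9] 84.83 0.0349 
    0.05 99 [612.   79.6] [ 1.5 13.5] 89.01 0.056 
    0.06 2778 [613.2  94. ] [29.6 14. ] 84.38 0.0648
green [275. 207.] 6935 0.1112 
    0.03 5907 [607.6  28.6] [51.  58.6] 84.73 0.0362 
    0.05 210 [606.6   8.2] [ 5.4 15. ] 70.57 0.0552 
    0.06 613 [605.4   6.2] [ 8.  14.1] 86.0 0.0658
green [275. 303.] 306 0.068 
    0.06 305 [603.4 -15.6] [ 6.5 13.5] 84.53 0.0662
orange [275. 123.] 5137 0.0776 
    0.03 828 [610.7  65.5] [22.3 49.9] 84.8 0.0349 
    0.07 4277 [610.5  64.4] [19.5 30.5] 84.66 0.0749
```

View pics/w13.png

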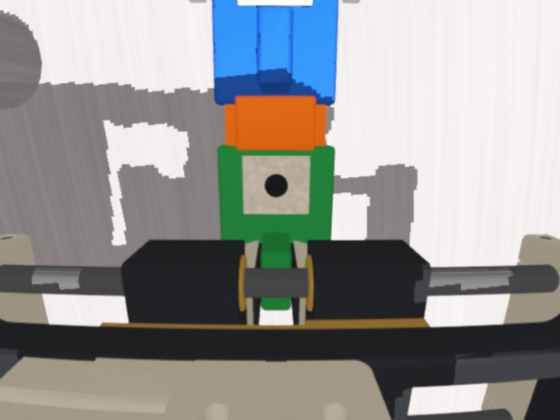

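```bash
python3 -m creep '[{"dx":0,"dy":0,"dz":-0.0012,"rx":0,"ry":0,"rz":0,"gripper":0},{"dx":0,"dy":0.0012,"dz":-0.0012,"rx":0,"ry":0,"rz":0,"gripper":0}]'
```

```text
time: 18.35
tool_pos: [0.6042, -0.0051, 0.0555]
tool_rot: [-1.571, -0.001, -0.091]
contact_force: [-0.9, -5.2, 6.1]
opening: 0.0141
```

```bash
python3 -m creep '[{"dx":0,"dy":0.0002,"dz":0,"rx":0,"ry":0,"rz":0,"gripper":0}]'
```

```text
time: 18.48
tool_pos: [0.6043, -0.0051, 0.0555]
tool_rot: [-1.571, -0.001, -0.091]
contact_force: [-1.8, -6.1, 1.6]
opening: 0.0139
```

```bash
python3 -m creep '[{"dx":0,"dy":0,"dz":-0.0007,"rx":0,"ry":0,"rz":0,"gripper":0},{"dx":0,"dy":0,"dz":-0.0007,"rx":0,"ry":0,"rz":0,"gripper":0.4},{"dx":0,"dy":0,"dz":-0.0007,"rx":0,"ry":0,"rz":0,"gripper":0.4},{"dx":0,"dy":0,"dz":-0.0007,"rx":0,"ry":0,"rz":0,"gripper":0.4}]';python3 look.py w14;python3 -c "
from h import *
rel(.6105,.0647,.0565,-5.2)"
```

```text
time: 18.98
tool_pos: [0.6041, -0.0051, 0.0551]
tool_rot: [-1.571, -0.0, -0.091]
contact_force: [-0.7, -0.1, -0.8]
opening: 0.036
18.98 [ 0.6041 -0.0051  0.0551] [-8.999e+01 -1.000e-02 -5.200e+00] [-0.69 -0.14 -0.79] [-0.01 -0.1  -0.02] 0.036
blue [275.  49.] 11492 0.0673 
    0.03 8460 [613.5  97.8] [47.1 59.1] 84.71 0.0349 
    0.05 100 [611.6  80. ] [ 1.6 13.8] 84.5 0.0547 
    0.06 2800 [613.2  93.9] [29.7 14. ] 84.09 0.0648
green [276. 213.] 8026 0.0666 
    0.03 7033 [607.1  21.3] [65.5 58.9] 84.71 0.035 
    0.05 215 [605.7   8.8] [ 2.4 13.8] 86.45 0.0555 
    0.06 570 [605.6   5.9] [ 8.1 13.7] 84.94 0.0646
green [276. 303.] 319 0.0666 
    0.06 318 [603.4 -15.8] [ 6.8 12.6] 83.95 0.065
orange [275. 122.] 5246 0.0775 
    0.03 842 [610.6  64.3] [19.9 50.2] 84.71 0.0349 
    0.07 4371 [610.5  64.3] [19.6 30.4] 84.78 0.075
dxyz [ 0.0001 -0.0014  0.0702] rxyz [-0.0001 -0.      0.    ] dist 0.07
```

```bash
python3 -m creep '[{"dx":0,"dy":-0.01,"dz":0,"rx":0,"ry":0,"rz":0,"gripper":0.6},{"dx":0,"dy":-0.015,"dz":0.003,"rx":0,"ry":0,"rz":0,"gripper":0.6},{"dx":0,"dy":-0.015,"dz":0.025,"rx":0,"ry":0,"rz":0,"gripper":0.6},{"dx":0,"dy":-0.015,"dz":0.05,"rx":0,"ry":0,"rz":0,"gripper":0.6},{"dx":0,"dy":-0.01,"dz":0.065,"rx":0,"ry":0,"rz":0,"gripper":0.6},{"dx":0,"dy":-0.002,"dz":0.07,"rx":0,"ry":0,"rz":0,"gripper":0.6},{"dx":0,"dy":-0.001,"dz":0.07,"rx":0,"ry":0,"rz":0,"gripper":0.6}]';python3 look.py w15
```

```text
time: 19.9
tool_pos: [0.6096, 0.0646, 0.0549]
tool_rot: [-1.571, 0.002, -0.09]
contact_force: [0.1, 0.2, 0.1]
opening: 0.0548
19.9 [0.6096 0.0646 0.0549] [-90.02   0.12  -5.18] [0.13 0.16 0.11] [ 0.02 -0.05 -0.  ] 0.0548
blue [277. 181.] 12893 0.0671 
    0.03 8741 [614.  103.9] [58.  59.5] 84.8 0.035 
    0.05 1932 [615.1 121.8] [29.3 95.8] 84.6 0.0555 
    0.06 2088 [613.   94.9] [29.  13.8] 85.92 0.0648
green [235. 311.] 420 0.0364 
    0.03 416 [584.5  33.7] [17.5 10.9] 85.6 0.0349
green [319. 312.] 455 0.037 
    0.03 453 [631.1  29. ] [18.2 11.2] 85.33 0.035
orange [277. 255.] 2260 0.1171 
    0.03 952 [610.9  66.6] [16.2 50.3] 85.06 0.035 
    0.05 485 [611.4  73.9] [ 1.7 30. ] 84.87 0.0556 
    0.06 562 [611.5  74.1] [ 1.7 29.9] 84.09 0.065
orange [277. 305.] 1204 0.077 
    0.07 1176 [609.9  59. ] [ 9.3 29.9] 85.47 0.075
```

View pics/w15.png

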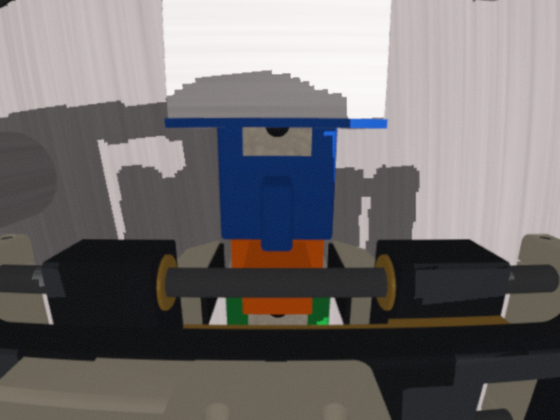

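```bash
python3 -m creep '[{"dx":0.0005,"dy":0,"dz":0,"rx":0,"ry":0,"rz":0,"gripper":0},{"dx":0.0005,"dy":0,"dz":0,"rx":0,"ry":0,"rz":0,"gripper":0},{"dx":0.0005,"dy":0,"dz":0,"rx":0,"ry":0,"rz":0,"gripper":0},{"dx":0.0005,"dy":0,"dz":0,"rx":0,"ry":0,"rz":0,"gripper":0}]' 15
python3 -m creep '[{"dx":0,"dy":-0.003,"dz":0,"rx":0,"ry":0,"rz":0,"gripper":0},{"dx":0,"dy":-0.012,"dz":0,"rx":0,"ry":0,"rz":0,"gripper":0},{"dx":0,"dy":-0.035,"dz":0,"rx":0,"ry":0,"rz":0,"gripper":0}]'; python3 look.py w16
```

```text
time: 20.45
tool_pos: [0.6108, 0.0639, 0.0563]
tool_rot: [-1.571, 0.0, -0.091]
contact_force: [-1.9, -2.1, 0.5]
opening: 0.0299
time: 20.82
tool_pos: [0.61, 0.0641, 0.0907]
tool_rot: [-1.571, 0.003, -0.091]
contact_force: [0.3, -1.3, -1.2]
opening: 0.0301
20.82 [0.61   0.0641 0.0907] [-90.03   0.16  -5.21] [ 0.28 -1.32 -1.19] [-0.38 -0.1  -0.06] 0.0301
blue [276. 172.] 8685 0.0677 
    0.03 6061 [614.3 103.8] [57.9 59.6] 84.78 0.035 
    0.05 1178 [615.2 122.2] [28.  95.5] 84.51 0.0555 
    0.06 1373 [613.   94.6] [29.3 13.8] 84.99 0.0649
green [276. 318.] 913 0.1207 
    0.03 689 [605.1   3.9] [12.4 51.2] 84.04 0.0351
orange [275. 244.] 3345 0.1536 
    0.03 145 [611.   74.1] [ 0.8 49.6] 84.5 0.0372 
    0.05 443 [611.2  74.2] [ 1.  49.9] 84.72 0.0554 
    0.06 604 [611.   73.2] [ 3.3 49.8] 84.44 0.0662 
    0.07 605 [611.1  73.9] [ 2.5 48.9] 86.01 0.0778
orange [276. 303.] 975 0.1112
```

View pics/w16.png

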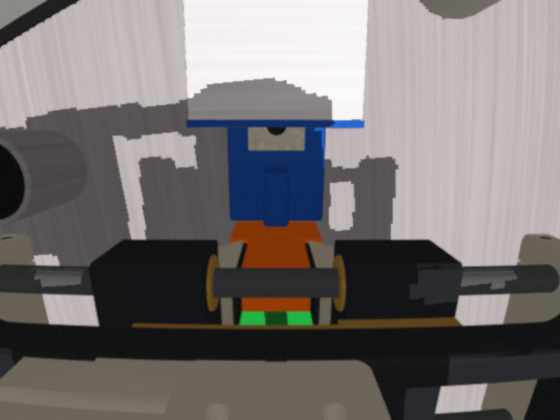

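```bash
python3 -m creep '[{"dx":0,"dy":-0.025,"dz":-0.001,"rx":0,"ry":0,"rz":0,"gripper":0},{"dx":0,"dy":-0.047,"dz":-0.01,"rx":0,"ry":0,"rz":0,"gripper":0},{"dx":0,"dy":-0.05,"dz":-0.06,"rx":0,"ry":0,"rz":0,"gripper":0},{"dx":0,"dy":-0.05,"dz":-0.1,"rx":0,"ry":0,"rz":0,"gripper":0},{"dx":0,"dy":-0.04,"dz":-0.112,"rx":0,"ry":0,"rz":0,"gripper":0},{"dx":0,"dy":-0.01,"dz":-0.112,"rx":0,"ry":0,"rz":0,"gripper":0},{"dx":0,"dy":0.02,"dz":-0.112,"rx":0,"ry":0,"rz":0,"gripper":0},{"dx":0,"dy":0.0305,"dz":-0.112,"rx":0,"ry":0,"rz":0,"gripper":0},{"dx":0,"dy":0.0315,"dz":-0.112,"rx":0,"ry":0,"rz":0,"gripper":0},{"dx":0,"dy":0.0315,"dz":-0.112,"rx":0,"ry":0,"rz":0,"gripper":0}]'; python3 look.py w17
```

```text
time: 22.12
tool_pos: [0.6015, -0.0471, 0.0606]
tool_rot: [-1.571, -0.002, -0.091]
contact_force: [0.4, 0.7, -1.3]
opening: 0.0298
22.12 [ 0.6015 -0.0471  0.0606] [-90.01  -0.11  -5.19] [ 0.39  0.7  -1.26] [-0.02 -0.16  0.04] 0.0298
blue [273.   9.] 2343 0.0402 
    0.03 2210 [611.5  77.4] [ 7.8 58.8] 84.79 0.0347
green [274. 150.] 13141 0.0672 
    0.03 10960 [606.4  14.4] [78.9 59. ] 84.74 0.0349 
    0.06 2065 [604.6  -5. ] [29.2 14. ] 84.98 0.0648
orange [275. 243.] 3471 0.1216 
    0.03 625 [602.6 -37.9] [ 3.1 50. ] 84.58 0.0361 
    0.05 464 [602.7 -37.1] [ 2.2 30.9] 84.75 0.0551 
    0.06 551 [602.7 -37.2] [ 2.1 30.9] 84.97 0.0652 
    0.07 429 [602.6 -37.1] [ 2.1 30.7] 84.77 0.0734
orange [276. 303.] 981 0.0825 
    0.07 975 [601.2 -52.8] [ 7.8 30.3] 84.15 0.0794
```

View pics/w17.png

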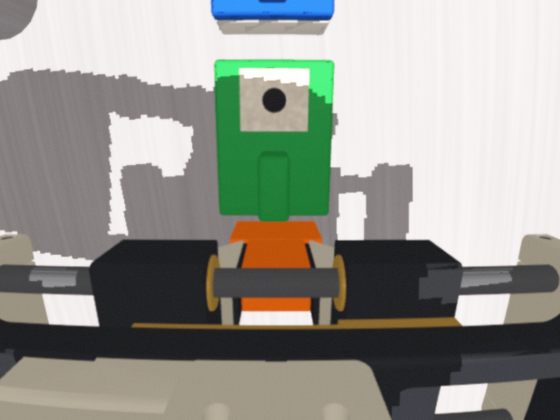

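```bash
python3 -m creep '[{"dx":-0.0008,"dy":0.002,"dz":0.005,"rx":0,"ry":0,"rz":0,"gripper":0},{"dx":-0.0008,"dy":0.003,"dz":0.008,"rx":0,"ry":0,"rz":0,"gripper":0},{"dx":-0.0008,"dy":0.0035,"dz":0.01,"rx":0,"ry":0,"rz":0,"gripper":0},{"dx":-0.0008,"dy":0.0035,"dz":0.0105,"rx":0,"ry":0,"rz":0,"gripper":0},{"dx":-0.0008,"dy":0.0035,"dz":0.0105,"rx":0,"ry":0,"rz":0,"gripper":0}]'; python3 look.py w18 | tail -14
```

```text
time: 22.8
tool_pos: [0.6009, -0.0367, 0.0562]
tool_rot: [-1.571, -0.0, -0.091]
contact_force: [-0.2, 0.1, -0.6]
opening: 0.03
    0.03 4048 [611.9  81.9] [16.5 59.1] 85.04 0.0348 
    0.05 296 [611.8  79.9] [ 2.7 14. ] 83.05 0.0546 
    0.06 105 [611.8  79.1] [ 1.2 12.9] 84.71 0.0616
green [276. 171.] 13372 0.0671 
    0.03 11064 [606.5  14.5] [78.3 59. ] 84.89 0.035 
    0.05 93 [605.7   8.9] [ 1.5 13.4] 87.09 0.0547 
    0.06 2088 [604.6  -5.1] [29.5 13.8] 84.23 0.0649
orange [275. 253.] 1900 0.073 
    0.03 366 [602.1 -27.6] [ 3.3 49.8] 84.3 0.0345 
    0.05 494 [602.1 -26.9] [ 2.1 31.1] 84.72 0.0552 
    0.06 603 [602.2 -26.6] [ 2.1 30.8] 84.81 0.0651 
    0.07 149 [601.9 -26.5] [ 1.4 29.5] 84.69 0.071
orange [276. 303.] 981 0.078 
    0.07 972 [600.7 -42.1] [ 7.6 30.3] 84.67 0.075
```

View pics/w18.png

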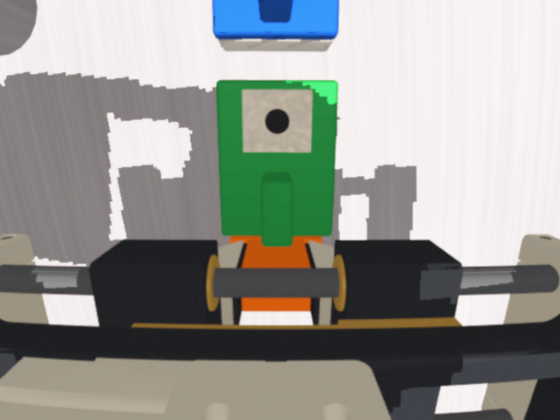

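```bash
python3 -m creep '[{"dx":-0.0003,"dy":-0.0004,"dz":0.0005,"rx":0,"ry":0,"rz":0,"gripper":0},{"dx":-0.0003,"dy":-0.0004,"dz":0.001,"rx":0,"ry":0,"rz":0,"gripper":0}]'
```

```text
time: 23.1
tool_pos: [0.6006, -0.0358, 0.0565]
tool_rot: [-1.571, 0.0, -0.091]
contact_force: [0.2, -0.3, -0.9]
opening: 0.0297
```

```bash
python3 -m creep '[{"dx":0,"dy":0,"dz":0.0003,"rx":0,"ry":0,"rz":0,"gripper":0}]'
```

```text
time: 23.22
tool_pos: [0.6006, -0.0356, 0.0565]
tool_rot: [-1.571, 0.0, -0.091]
contact_force: [0.3, -1.5, -1.2]
opening: 0.03
```

```bash
python3 -m creep '[{"dx":0,"dy":0,"dz":0.0003,"rx":0,"ry":0,"rz":0,"gripper":0}]'
```

```text
time: 23.35
tool_pos: [0.6006, -0.0355, 0.0564]
tool_rot: [-1.571, 0.0, -0.091]
contact_force: [-0.6, -2.7, -1.6]
opening: 0.0298
```

```bash
python3 -m creep '[{"dx":0,"dy":0,"dz":0.0003,"rx":0,"ry":0,"rz":0,"gripper":0}]'
```

```text
time: 23.48
tool_pos: [0.6007, -0.0352, 0.0565]
tool_rot: [-1.571, 0.0, -0.091]
contact_force: [-0.7, -2.7, -1.8]
opening: 0.0297
```

```bash
python3 -m creep '[{"dx":0,"dy":0.0003,"dz":-0.0004,"rx":0,"ry":0,"rz":0,"gripper":0},{"dx":0,"dy":0.0005,"dz":-0.0004,"rx":0,"ry":0,"rz":0,"gripper":0},{"dx":0,"dy":0.0005,"dz":-0.0004,"rx":0,"ry":0,"rz":0,"gripper":0.5},{"dx":0,"dy":0.0005,"dz":-0.0004,"rx":0,"ry":0,"rz":0,"gripper":0.5},{"dx":0,"dy":0.0005,"dz":-0.0004,"rx":0,"ry":0,"rz":0,"gripper":0.5}]'; python3 look.py w19; python3 -c "
from h import *
rel(.5125,-.3025,.12,-5.5)"
```

```text
time: 24.1
tool_pos: [0.6007, -0.0351, 0.056]
tool_rot: [-1.571, -0.0, -0.091]
contact_force: [0.7, 0.2, -0.5]
opening: 0.0456
24.1 [ 0.6007 -0.0351  0.056 ] [-9.00e+01 -1.00e-02 -5.21e+00] [ 0.66  0.19 -0.47] [-0.05 -0.07  0.02] 0.0456
blue [276.  20.] 5208 0.0659 
    0.03 4330 [612.   82.7] [17.9 58.9] 84.94 0.0349 
    0.05 278 [611.9  79.9] [ 3. 14.] 83.78 0.0557 
    0.06 233 [611.7  79.7] [ 2.1 13.3] 84.78 0.0631
green [277. 173.] 13334 0.067 
    0.03 11054 [606.6  15.2] [78.3 59. ] 84.69 0.035 
    0.05 94 [605.9   9.2] [ 1.9 13.6] 84.2 0.0554 
    0.06 2063 [604.8  -4.4] [28.9 13.8] 84.36 0.0649
orange [275. 254.] 2294 0.1175 
    0.03 879 [601.3 -33.1] [17.3 49.7] 84.84 0.0351 
    0.05 488 [601.9 -25.2] [ 1.7 30. ] 84.09 0.0552 
    0.06 570 [601.9 -25.3] [ 1.6 30. ] 84.5 0.0653 
    0.07 123 [602. -25.] [ 1.2 28.8] 85.02 0.0707
orange [275. 303.] 948 0.0768 
    0.07 942 [600.3 -40.6] [ 7.8 29.5] 84.61 0.075
dxyz [-0.0636 -0.064  -0.2743] rxyz [-0.      0.005   0.0001] dist 0.289
```

View pics/w19.png

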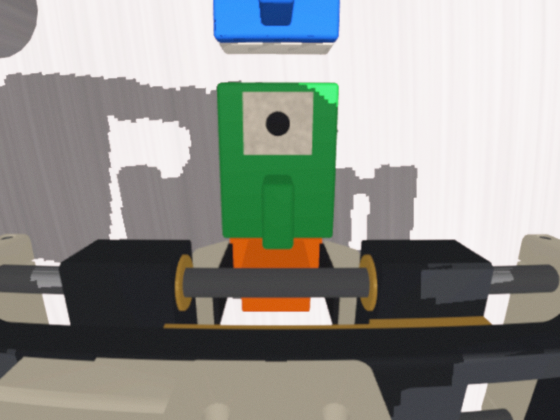

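```bash
python3 -m creep '[{"dx":0,"dy":-0.055,"dz":0,"rx":0,"ry":0,"rz":0,"gripper":0.5},{"dx":-0.01,"dy":-0.075,"dz":-0.05,"rx":0,"ry":0,"rz":0,"gripper":0.5},{"dx":-0.03,"dy":-0.075,"dz":-0.11,"rx":0,"ry":0,"rz":0,"gripper":0.5},{"dx":-0.045,"dy":-0.075,"dz":-0.17,"rx":0,"ry":0,"rz":0,"gripper":0.5},{"dx":-0.06,"dy":-0.07,"dz":-0.23,"rx":0,"ry":0,"rz":0,"gripper":0.5},{"dx":-0.0636,"dy":-0.064,"dz":-0.2743,"rx":0,"ry":0.005,"rz":0,"gripper":0.5},{"dx":-0.0636,"dy":-0.064,"dz":-0.2743,"rx":0,"ry":0.005,"rz":0,"gripper":0.5},{"dx":-0.0636,"dy":-0.064,"dz":-0.2743,"rx":0,"ry":0.005,"rz":0,"gripper":0.5},{"dx":-0.0636,"dy":-0.064,"dz":-0.2743,"rx":0,"ry":0.005,"rz":0,"gripper":0.5}]'; python3 look.py w20
```

```text
time: 25.28
tool_pos: [0.5129, -0.3012, 0.1202]
tool_rot: [-1.571, -0.0, -0.094]
contact_force: [0.3, 0.8, 0.6]
opening: 0.046
25.27 [ 0.5129 -0.3012  0.1202] [-89.99  -0.    -5.4 ] [0.3  0.79 0.57] [-0.04 -0.07 -0.01] 0.046
yellow [275. 204.] 6815 0.0667 
    0.03 5737 [ 514.8 -283.3] [80.2 60. ] 84.27 0.035 
    0.05 79 [ 513.9 -288.9] [ 2.  13.7] 86.99 0.0551 
    0.06 894 [ 512.8 -302.3] [28.9 13.3] 84.16 0.0649
```

View pics/w20.png

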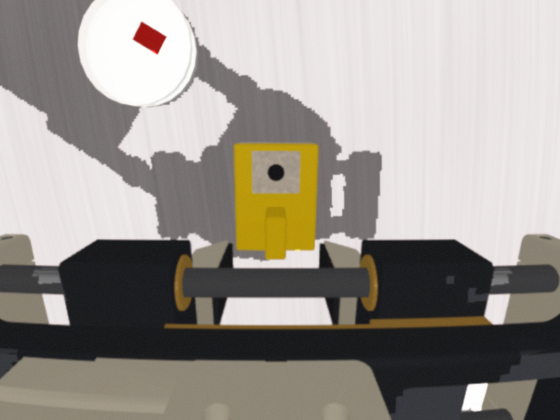

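```bash
python3 -m creep '[{"dx":0,"dy":0.04,"dz":-0.001,"rx":0,"ry":0.004,"rz":0,"gripper":0.5},{"dx":0,"dy":0.06,"dz":-0.001,"rx":0,"ry":0.004,"rz":0,"gripper":0.4},{"dx":0,"dy":0.0648,"dz":-0.001,"rx":0,"ry":0.004,"rz":0,"gripper":0.2},{"dx":0,"dy":0.0648,"dz":-0.001,"rx":0,"ry":0.004,"rz":0,"gripper":0},{"dx":0,"dy":0.0648,"dz":-0.001,"rx":0,"ry":0.004,"rz":0,"gripper":0},{"dx":0,"dy":0.0648,"dz":-0.001,"rx":0,"ry":0.004,"rz":0,"gripper":0},{"dx":0,"dy":0.0648,"dz":-0.001,"rx":0,"ry":0.004,"rz":0,"gripper":0}]' 22; python3 look.py w21
python3 -c "
from h import *
rel(.5925,-.125,.066,-5.2)"
```

```text
time: 26.2
tool_pos: [0.5129, -0.3038, 0.0563]
tool_rot: [-1.572, -0.002, -0.1]
contact_force: [0.4, 2.5, 6.0]
opening: 0.0139
26.2 [ 0.5129 -0.3038  0.0563] [-90.05  -0.1   -5.73] [0.39 2.5  6.02] [ 0.31 -0.05  0.01] 0.0139
yellow [275. 202.] 8160 0.1182 
    0.03 7005 [ 516.7 -269.8] [53.  59.9] 84.17 0.035 
    0.05 220 [ 515.6 -290. ] [ 5.7 15.2] 66.9 0.0551 
    0.06 661 [ 514.4 -292.7] [ 9.6 14.3] 83.67 0.0647
yellow [276. 301.] 291 0.0698 
    0.06 291 [ 512.2 -313.9] [ 6.8 14. ] 85.93 0.0649
dxyz [ 0.0614 -0.0097  0.1858] rxyz [ 0.0008 -0.0093  0.0017] dist 0.196
```

View pics/w21.png

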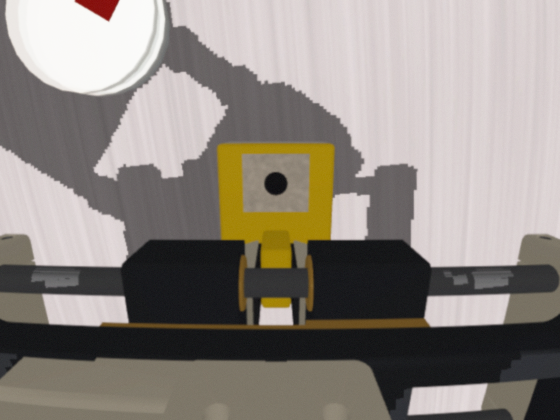

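```bash
python3 -m creep '[{"dx":0.002,"dy":-0.006,"dz":0,"rx":0,"ry":0,"rz":0,"gripper":0},{"dx":0.015,"dy":-0.011,"dz":0.015,"rx":0,"ry":-0.004,"rz":0,"gripper":0},{"dx":0.035,"dy":-0.011,"dz":0.05,"rx":0,"ry":-0.009,"rz":0,"gripper":0},{"dx":0.05,"dy":-0.011,"dz":0.09,"rx":0,"ry":-0.009,"rz":0,"gripper":0},{"dx":0.06,"dy":-0.011,"dz":0.13,"rx":0,"ry":-0.009,"rz":0,"gripper":0},{"dx":0.0625,"dy":-0.011,"dz":0.165,"rx":0,"ry":-0.009,"rz":0,"gripper":0},{"dx":0.0625,"dy":-0.01,"dz":0.185,"rx":0,"ry":-0.009,"rz":0,"gripper":0},{"dx":0.0625,"dy":-0.01,"dz":0.185,"rx":0,"ry":-0.009,"rz":0,"gripper":0},{"dx":0.0625,"dy":-0.01,"dz":0.185,"rx":0,"ry":-0.009,"rz":0,"gripper":0}]'; python3 look.py w22
```

```text
time: 27.38
tool_pos: [0.593, -0.1265, 0.0652]
tool_rot: [-1.571, -0.0, -0.091]
contact_force: [0.3, 0.4, -4.8]
opening: 0.014
27.38 [ 0.593  -0.1265  0.0652] [-90.03  -0.    -5.23] [ 0.33  0.44 -4.76] [-0.17 -0.08  0.06] 0.014
green [277.  23.] 5215 0.0669 
    0.03 3955 [604.2 -10.8] [28.9 59. ] 84.67 0.0349 
    0.05 87 [603.5 -19. ] [ 2.5 14. ] 84.39 0.0578 
    0.06 1149 [604.  -14.2] [12.9 13.9] 85.12 0.0647
yellow [282.  57.] 2835 0.0778 
    0.03 360 [609.2 -22.4] [22.1 48.4] 59.31 0.035 
    0.07 2454 [601.1 -33.2] [16.6 30. ] 85.04 0.0749
yellow [230.  68.] 204 0.0365 
    0.03 204 [579.4 -27. ] [ 5.7 10.3] 1.26 0.0349
yellow [275. 203.] 8022 0.1273 
    0.05 185 [ 594.4 -114.1] [ 7.  16.1] 84.54 0.0555 
    0.06 213 [ 595.7 -112.8] [ 5.9 15.4] 66.54 0.0649 
    0.07 640 [ 594.2 -115.1] [10.  14.2] 86.75 0.0734
yellow [275. 301.] 292 0.0792 
    0.07 291 [ 592.3 -136.7] [ 6.5 14.1] 82.99 0.0737
orange [269.  88.] 3020 0.0771 
    0.03 562 [600.5 -40. ] [10.9 49.7] 83.34 0.0349 
    0.05 132 [600.4 -44.8] [ 0.4 28.6] 85.01 0.0556 
    0.06 196 [600.4 -44.8] [ 0.4 28.9] 84.84 0.0646 
    0.07 1654 [600.4 -40.4] [10.9 30.1] 80.16 0.0749
```

View pics/w22.png

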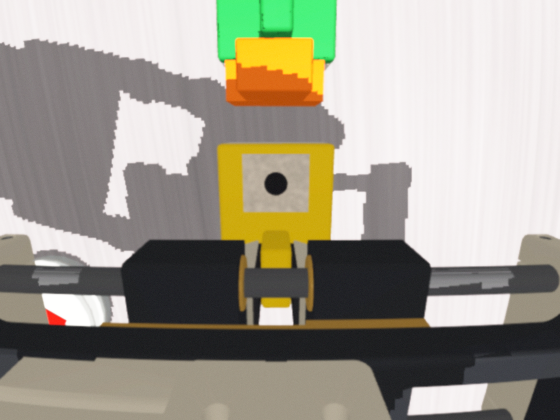

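```bash
python3 -m creep '[{"dx":0.0004,"dy":0.003,"dz":0.004,"rx":0,"ry":0,"rz":0,"gripper":0},{"dx":0.0004,"dy":0.006,"dz":0.009,"rx":0,"ry":0,"rz":0,"gripper":0},{"dx":0.0004,"dy":0.008,"dz":0.013,"rx":0,"ry":0,"rz":0,"gripper":0},{"dx":0.0004,"dy":0.0082,"dz":0.016,"rx":0,"ry":0,"rz":0,"gripper":0},{"dx":0.0004,"dy":0.0082,"dz":0.017,"rx":0,"ry":0,"rz":0,"gripper":0},{"dx":0.0004,"dy":0.0082,"dz":0.017,"rx":0,"ry":0,"rz":0,"gripper":0}]';python3 look.py w23 | grep -A4 -e green -e orange -e yellow
```

```text
time: 28.18
tool_pos: [0.595, -0.1088, 0.0571]
tool_rot: [-1.571, -0.0, -0.091]
contact_force: [0.2, -0.7, -4.8]
opening: 0.0139
green [276.  42.] 10507 0.0674 
    0.03 7587 [604.8  -3.3] [43.3 58.8] 84.68 0.0349 
    0.05 121 [603.2 -19.4] [ 2.6 14.2] 83.89 0.0552 
    0.06 2656 [604.6  -6.6] [27.5 14. ] 84.96 0.0648
yellow [275. 203.] 8022 0.1186 
    0.03 6857 [598.2 -75.1] [52.7 59.7] 84.77 0.0356 
    0.05 212 [596.7 -96.4] [ 7.  15.6] 82.64 0.0553 
    0.06 683 [596.3 -97.8] [ 9.7 14.2] 85.34 0.0654
yellow [275. 301.] 292 0.0713 
    0.06 285 [ 594.3 -119.3] [ 5.6 13.7] 84.01 0.0657
orange [273. 111.] 5200 0.0771 
    0.03 837 [601.1 -34.8] [19.4 50.2] 84.68 0.035 
    0.07 4324 [600.9 -34.9] [19.7 30.3] 84.56 0.0749
```

View pics/w23.png

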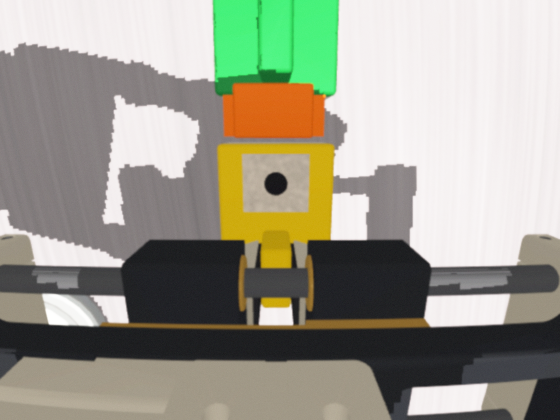

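```bash
python3 -m creep '[{"dx":0,"dy":0,"dz":0.001,"rx":0,"ry":0,"rz":0,"gripper":0},{"dx":0,"dy":0,"dz":0.0017,"rx":0,"ry":0,"rz":0,"gripper":0},{"dx":0,"dy":0,"dz":0.002,"rx":0,"ry":0,"rz":0,"gripper":0}]'
```

```text
time: 28.6
tool_pos: [0.5951, -0.1069, 0.057]
tool_rot: [-1.571, -0.0, -0.091]
contact_force: [0.9, -0.1, -4.7]
opening: 0.0139
```

```bash
python3 -m creep '[{"dx":0,"dy":0,"dz":0.0003,"rx":0,"ry":0,"rz":0,"gripper":0}]'
```

```text
time: 28.72
tool_pos: [0.5951, -0.1066, 0.057]
tool_rot: [-1.571, 0.0, -0.091]
contact_force: [-0.7, 0.1, -4.6]
opening: 0.0139
```

```bash
python3 -m creep '[{"dx":0,"dy":0,"dz":0.0003,"rx":0,"ry":0,"rz":0,"gripper":0}]'
```

```text
time: 28.85
tool_pos: [0.5952, -0.1063, 0.057]
tool_rot: [-1.571, -0.0, -0.091]
contact_force: [-0.5, 0.5, -5.7]
opening: 0.0137
```

```bash
python3 -m creep '[{"dx":0,"dy":0,"dz":0.0003,"rx":0,"ry":0,"rz":0,"gripper":0}]'
```

```text
time: 28.98
tool_pos: [0.5952, -0.106, 0.057]
tool_rot: [-1.571, 0.0, -0.091]
contact_force: [-0.4, -0.2, -4.1]
opening: 0.0135
```

```bash
python3 -m creep '[{"dx":0,"dy":0,"dz":0.0003,"rx":0,"ry":0,"rz":0,"gripper":0}]'
```

```text
time: 29.1
tool_pos: [0.5952, -0.1057, 0.057]
tool_rot: [-1.571, -0.0, -0.091]
contact_force: [0.2, -0.5, -3.8]
opening: 0.0138
```

```bash
python3 -m creep '[{"dx":0,"dy":0,"dz":0.0003,"rx":0,"ry":0,"rz":0,"gripper":0}]'
```

```text
time: 29.22
tool_pos: [0.5952, -0.1053, 0.057]
tool_rot: [-1.571, -0.0, -0.091]
contact_force: [-0.3, 0.0, -4.0]
opening: 0.0138
```

```bash
python3 -m creep '[{"dx":0,"dy":0,"dz":0.0003,"rx":0,"ry":0,"rz":0,"gripper":0}]'
```

```text
time: 29.35
tool_pos: [0.5953, -0.1051, 0.057]
tool_rot: [-1.571, -0.0, -0.091]
contact_force: [-0.6, -0.5, -5.5]
opening: 0.0137
```

```bash
python3 -m creep '[{"dx":0,"dy":0,"dz":0.0003,"rx":0,"ry":0,"rz":0,"gripper":0}]';python3 look.py w24 | grep -A4 -e green -e orange -e yellow
```

```text
time: 29.48
tool_pos: [0.5952, -0.105, 0.057]
tool_rot: [-1.571, 0.0, -0.091]
contact_force: [-1.0, -2.3, -4.3]
opening: 0.0139
green [276.  49.] 11295 0.0673 
    0.03 8278 [605.   -1.4] [47. 59.] 84.67 0.0349 
    0.05 79 [603.6 -19.6] [ 1.3 13.2] 88.25 0.0537 
    0.06 2821 [604.6  -5.7] [29.6 14.1] 84.76 0.0648
yellow [275. 205.] 7699 0.1187 
    0.03 6551 [598.5 -71.3] [52.7 59.7] 84.78 0.0355 
    0.05 213 [597.1 -92.4] [ 6.8 15.6] 81.88 0.0553 
    0.06 680 [596.6 -93.8] [ 9.8 14.3] 82.7 0.0653
yellow [276. 301.] 291 0.0706 
    0.06 285 [ 594.5 -115.4] [ 6.4 13.9] 85.01 0.0656
orange [274. 121.] 5145 0.0776 
    0.03 850 [601.  -34.4] [20.4 50.3] 84.76 0.035 
    0.07 4269 [601.  -34.9] [19.6 30.3] 84.98 0.0749
```

View pics/w24.png

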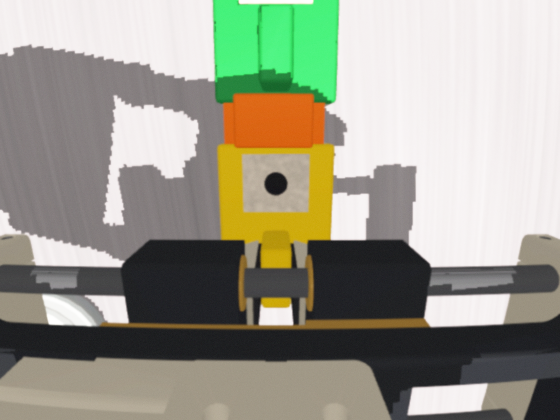

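```bash
python3 -m creep '[{"dx":0,"dy":0.0003,"dz":-0.0002,"rx":0,"ry":0,"rz":0,"gripper":0},{"dx":0,"dy":0.0007,"dz":-0.0002,"rx":0,"ry":0,"rz":0,"gripper":0}]'; python3 -m creep '[{"dx":0,"dy":0,"dz":0,"rx":0,"ry":0,"rz":0,"gripper":0.4},{"dx":0,"dy":0,"dz":0,"rx":0,"ry":0,"rz":0,"gripper":0.6},{"dx":0,"dy":0,"dz":0,"rx":0,"ry":0,"rz":0,"gripper":0.6}]';python3 look.py w25 | grep -A4 -e green -e orange -e yellow
```

```text
time: 29.78
tool_pos: [0.5954, -0.1052, 0.0565]
tool_rot: [-1.571, -0.0, -0.091]
contact_force: [-1.0, -0.9, -2.0]
opening: 0.0139
time: 30.15
tool_pos: [0.5955, -0.1049, 0.0567]
tool_rot: [-1.571, -0.001, -0.091]
contact_force: [0.5, -0.6, 0.1]
opening: 0.0392
green [275.  49.] 11369 0.0673 
    0.03 8324 [605.   -1.4] [47.2 58.8] 84.52 0.035 
    0.05 84 [602.9 -19.5] [ 1.4 13.4] 80.55 0.0548 
    0.06 2831 [604.7  -5.5] [29.8 14.2] 84.29 0.0648
yellow [275. 212.] 8824 0.1189 
    0.03 7722 [598.1 -78.5] [67.2 60. ] 84.78 0.035 
    0.05 201 [597.1 -90.6] [ 2.4 13.9] 82.86 0.0551 
    0.06 639 [596.5 -94.1] [ 9.7 13.8] 85.12 0.0646
yellow [275. 302.] 298 0.0665 
    0.06 298 [ 594.6 -115.8] [ 6.4 13.2] 85.98 0.0649
orange [273. 121.] 5152 0.0771 
    0.03 844 [601.2 -34.5] [19.9 50.2] 84.72 0.0351 
    0.07 4276 [600.9 -34.8] [19.6 30.4] 85.16 0.075
```

```bash
python3 -m creep '[{"dx":0,"dy":-0.01,"dz":0,"rx":0,"ry":0,"rz":0,"gripper":0.6},{"dx":0,"dy":-0.014,"dz":0.003,"rx":0,"ry":0,"rz":0,"gripper":0.6},{"dx":-0.0007,"dy":-0.014,"dz":0.025,"rx":0,"ry":0,"rz":0,"gripper":0.6},{"dx":-0.0007,"dy":-0.014,"dz":0.05,"rx":0,"ry":0,"rz":0,"gripper":0.6},{"dx":-0.0007,"dy":-0.01,"dz":0.065,"rx":0,"ry":0,"rz":0,"gripper":0.6},{"dx":-0.0007,"dy":-0.001,"dz":0.07,"rx":0,"ry":0,"rz":0,"gripper":0.6},{"dx":-0.0007,"dy":0,"dz":0.07,"rx":0,"ry":0,"rz":0,"gripper":0.6},{"dx":-0.0007,"dy":0,"dz":0.07,"rx":0,"ry":0,"rz":0,"gripper":0.6}]';python3 look.py w26 | grep -A4 -e green -e orange -e yellow -e blue
```

```text
time: 31.2
tool_pos: [0.6008, -0.0358, 0.056]
tool_rot: [-1.571, 0.001, -0.092]
contact_force: [0.2, 0.6, 0.1]
opening: 0.0552
blue [276.  19.] 4993 0.0653 
    0.03 4178 [611.9  82.2] [17.1 59. ] 84.81 0.0349 
    0.05 296 [611.8  79.9] [ 2.8 14. ] 82.74 0.0558 
    0.06 153 [611.7  79.2] [ 2.  12.8] 83.02 0.0626
green [277. 172.] 13378 0.0669 
    0.03 11061 [606.5  14.9] [78.2 58.9] 84.73 0.035 
    0.05 96 [605.7   9.4] [ 1.5 13.3] 88.5 0.0546 
    0.06 2094 [604.6  -4.6] [29.3 14. ] 84.89 0.0649
yellow [236. 312.] 513 0.1316 
    0.03 482 [575.6 -67.4] [18.5 11.9] 86.12 0.035
yellow [318. 312.] 587 0.132 
    0.03 550 [622.  -71.8] [18.9 12. ] 84.92 0.035
orange [275. 253.] 2510 0.1181 
    0.03 1020 [601.2 -33.5] [18.  50.1] 85.04 0.035 
    0.05 472 [601.8 -25.2] [ 1.7 29.9] 84.83 0.0552 
    0.06 592 [601.9 -25.1] [ 1.4 29.8] 84.05 0.0652 
    0.07 208 [601.8 -25.1] [ 1.3 29.3] 85.03 0.0716
orange [275. 304.] 963 0.0772 
    0.07 946 [600.4 -41.1] [ 7.6 29.5] 85.07 0.075
```

View pics/w26.png

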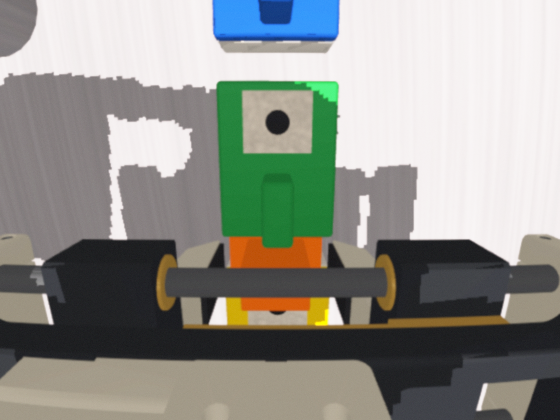

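```bash
python3 -m creep '[{"dx":0,"dy":0,"dz":0.0005,"rx":0,"ry":0,"rz":0,"gripper":0.3},{"dx":0,"dy":0,"dz":0.0005,"rx":0,"ry":0,"rz":0,"gripper":0},{"dx":0,"dy":0,"dz":0.0005,"rx":0,"ry":0,"rz":0,"gripper":0},{"dx":0,"dy":0,"dz":0.0005,"rx":0,"ry":0,"rz":0,"gripper":0}]' 12
```

```text
time: 31.75
tool_pos: [0.601, -0.0349, 0.0564]
tool_rot: [-1.571, -0.0, -0.091]
contact_force: [-0.1, -0.8, 0.7]
opening: 0.03
```

```bash
python3 -m creep '[{"dx":0,"dy":-0.003,"dz":-0.0002,"rx":0,"ry":0,"rz":0,"gripper":0},{"dx":0,"dy":-0.01,"dz":-0.0002,"rx":0,"ry":0,"rz":0,"gripper":0},{"dx":0,"dy":-0.025,"dz":-0.0002,"rx":0,"ry":0,"rz":0,"gripper":0},{"dx":0,"dy":-0.05,"dz":-0.0002,"rx":0,"ry":0,"rz":0,"gripper":0},{"dx":0,"dy":-0.09,"dz":-0.0002,"rx":0,"ry":0,"rz":0,"gripper":0},{"dx":0,"dy":-0.12,"dz":-0.0002,"rx":0,"ry":0,"rz":0,"gripper":0}]' 15; python3 -c "
from h import *
state();rel(.4423,.2642,.18,16)"
```

```text
time: 32.5
tool_pos: [0.6014, -0.0349, 0.1793]
tool_rot: [-1.571, -0.003, -0.091]
contact_force: [0.5, -1.4, -0.5]
opening: 0.0298
32.5 [ 0.6014 -0.0349  0.1793] [-90.01  -0.15  -5.21] [ 0.46 -1.44 -0.54] [-0.04 -0.11  0.01] 0.0298
dxyz [-0.1856 -0.0013  0.2834] rxyz [ 0.0007 -0.3702  0.0026] dist 0.339
```

```bash
python3 -m creep '[{"dx":-0.03,"dy":-0.001,"dz":0.05,"rx":0,"ry":-0.06,"rz":0,"gripper":0},{"dx":-0.065,"dy":-0.001,"dz":0.1,"rx":0,"ry":-0.12,"rz":0,"gripper":0},{"dx":-0.1,"dy":-0.001,"dz":0.15,"rx":0,"ry":-0.2,"rz":0,"gripper":0},{"dx":-0.13,"dy":-0.001,"dz":0.2,"rx":0,"ry":-0.28,"rz":0,"gripper":0},{"dx":-0.16,"dy":-0.001,"dz":0.25,"rx":0,"ry":-0.35,"rz":0,"gripper":0},{"dx":-0.1856,"dy":-0.001,"dz":0.2834,"rx":0,"ry":-0.37,"rz":0,"gripper":0},{"dx":-0.1856,"dy":0.04,"dz":0.2834,"rx":0,"ry":-0.37,"rz":0,"gripper":0},{"dx":-0.1856,"dy":0.08,"dz":0.2834,"rx":0,"ry":-0.37,"rz":0,"gripper":0},{"dx":-0.1856,"dy":0.095,"dz":0.2834,"rx":0,"ry":-0.37,"rz":0,"gripper":0},{"dx":-0.1856,"dy":0.095,"dz":0.2834,"rx":0,"ry":-0.37,"rz":0,"gripper":0}]' 15; python3 look.py w27|head -3;python3 - <<'E'
from h import *
c,T=campose("wrist")
img=cv2.imread("pics/w27.png")
cv2.imwrite("pics/w27c.png",cv2.resize(img[120:340,180:380],None,fx=3,fy=3)[:600])
E
```

```text
time: 33.75
tool_pos: [0.442, 0.2641, 0.0815]
tool_rot: [-1.571, 0.001, 0.279]
contact_force: [0.4, 0.2, -1.2]
opening: 0.0297
33.75 [0.442  0.2641 0.0815] [-9.001e+01  4.000e-02  1.597e+01] [ 0.37  0.21 -1.2 ] [-0.04 -0.13 -0.02] 0.0297
orange [ 89. 195.] 7093 0.0767 
    0.03 1174 [328.4 264.5] [21.1 51.4] 70.9 0.0349
```

View pics/w27.png

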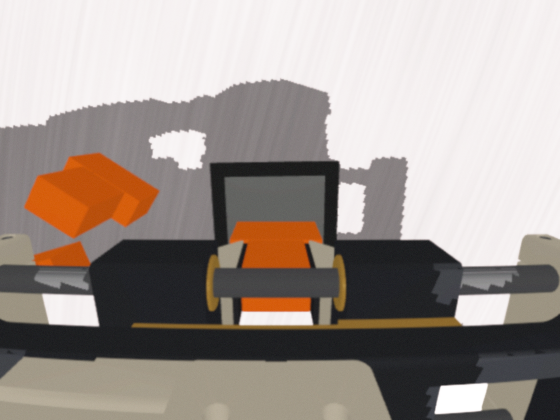

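View pics/w27c.png

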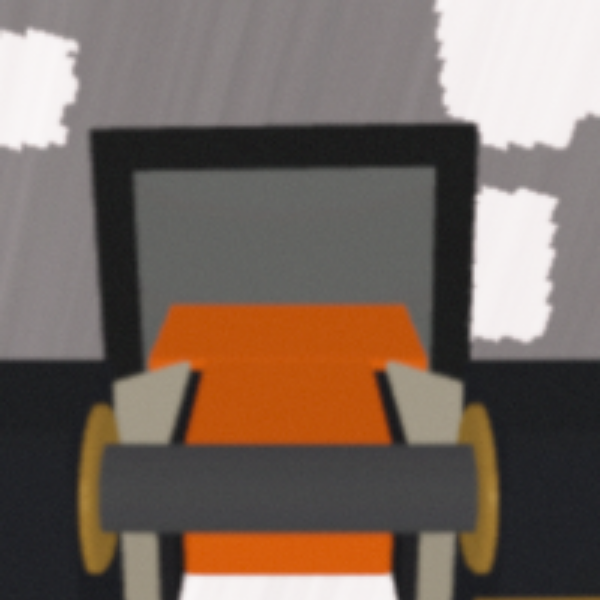

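Run:
```python
from h import *
c,T=campose("wrist")
a=ray("wrist",210.7,163.3,.002,T,c)[:2];b=ray("wrist",339,161.5,.002,T,c)[:2]
e=(b-a)/np.linalg.norm(b-a); n=np.array([-e[1],e[0]]); print(a,b,np.linalg.norm(b-a),np.degrees(np.arctan2(e[1],e[0])),"centre",(a+b)/2-.045*n); state()
```

```text
[0.38743466 0.29498294] [0.4726852  0.32060795] 0.089018516167818 16.72997831137861 centre [0.4430137 0.2647002]
33.8 [0.4426 0.2643 0.0823] [-9.000e+01 -7.000e-02  1.597e+01] [ 0.22 -0.2  -0.51] [-0.   -0.14 -0.02] 0.03
```

```bash
python3 -m creep '[{"dx":0.0005,"dy":0.012,"dz":0.0003,"rx":0,"ry":0,"rz":0,"gripper":0},{"dx":0.0005,"dy":0.02,"dz":0.0003,"rx":0,"ry":0,"rz":0,"gripper":0},{"dx":0.0005,"dy":0.0225,"dz":0.0003,"rx":0,"ry":0,"rz":0,"gripper":0},{"dx":0.0005,"dy":0.0225,"dz":0.0003,"rx":0,"ry":0,"rz":0,"gripper":0}]'
```

```text
time: 34.3
tool_pos: [0.4423, 0.2646, 0.0588]
tool_rot: [-1.571, 0.0, 0.279]
contact_force: [0.3, -0.6, -1.0]
opening: 0.0299
```

```bash
python3 -m creep '[{"dx":0,"dy":0.0006,"dz":0,"rx":0,"ry":0,"rz":0,"gripper":0},{"dx":0,"dy":0.0012,"dz":0,"rx":0,"ry":0,"rz":0,"gripper":0}]'
```

```text
time: 34.55
tool_pos: [0.4425, 0.2647, 0.0583]
tool_rot: [-1.571, -0.001, 0.279]
contact_force: [-1.9, -0.9, 9.4]
opening: 0.0303
```

Down on the pad. I relieve the pressure, release and rise.

```bash
python3 -m creep '[{"dx":0,"dy":-0.0009,"dz":0,"rx":0,"ry":0,"rz":0,"gripper":0},{"dx":0,"dy":-0.0009,"dz":0,"rx":0,"ry":0,"rz":0,"gripper":0},{"dx":0,"dy":-0.0009,"dz":0,"rx":0,"ry":0,"rz":0,"gripper":0.55},{"dx":0,"dy":-0.0009,"dz":0,"rx":0,"ry":0,"rz":0,"gripper":0.55},{"dx":0,"dy":-0.0009,"dz":0,"rx":0,"ry":0,"rz":0,"gripper":0.55},{"dx":0,"dy":-0.03,"dz":0,"rx":0,"ry":0,"rz":0,"gripper":0.55},{"dx":0,"dy":-0.08,"dz":0,"rx":0,"ry":0,"rz":0,"gripper":0.55},{"dx":0,"dy":-0.14,"dz":-0.04,"rx":0,"ry":0,"rz":0,"gripper":0.55},{"dx":0,"dy":-0.15,"dz":-0.08,"rx":0,"ry":0,"rz":0,"gripper":0.55},{"dx":0,"dy":-0.15,"dz":-0.08,"rx":0,"ry":0,"rz":0,"gripper":0.55}]'; python3 look.py w28;  python3 -c "
from h import *
rel(.592,-.09,.26,-5.2)"
```

```text
time: 35.8
tool_pos: [0.4658, 0.1858, 0.2094]
tool_rot: [-1.572, -0.004, 0.276]
contact_force: [-1.0, -0.7, 0.2]
opening: 0.0504
35.8 [0.4658 0.1858 0.2094] [-90.05  -0.22  15.79] [-0.97 -0.66  0.2 ] [ 0.03 -0.09 -0.01] 0.0504
yellow [140.  74.] 706 0.0772 
    0.07 705 [328.5 264.1] [18.6 29.4] 73.62 0.0749
orange [167.  89.] 939 0.0766 
    0.03 279 [329.4 263.6] [20.3 49.2] 72.25 0.0349 
    0.05 106 [336.  268.7] [15.7 33.5] 37.13 0.0552 
    0.06 120 [337.7 267. ] [14.8 31.1] 32.72 0.065 
    0.07 153 [332.6 262.6] [20.1 22.2] 73.02 0.0743
orange [274. 113.] 1351 0.0792 
    0.03 359 [442.7 264.4] [50.4 18.5] 15.76 0.0371 
    0.07 867 [442.6 264.8] [29.2 19.3] 15.76 0.077
orange [100. 147.] 1862 0.0772 
    0.03 330 [286.6 188.8] [51.3 19.9] 32.54 0.0349 
    0.05 136 [293.8 185.7] [34.4 16.4] 66.26 0.0549 
    0.06 149 [295.8 187.5] [32.1 15. ] 70.73 0.0652 
    0.07 778 [287.  188.7] [30.1 20.3] 31.82 0.0748
dxyz [ 0.0469 -0.0518 -0.3011] rxyz [-3.000e-04  3.671e-01  1.400e-03] dist 0.309
```

View pics/w28.png

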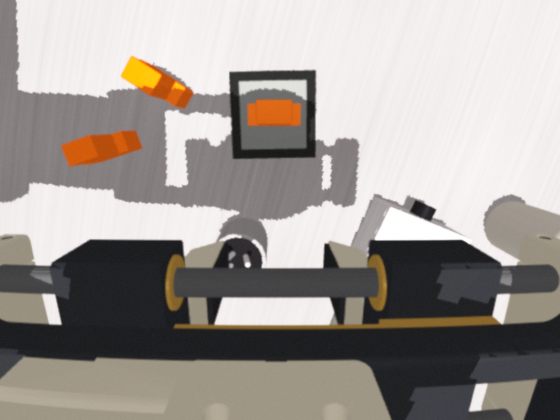

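```bash
python3 -m creep '[{"dx":0.008,"dy":-0.02,"dz":-0.06,"rx":0,"ry":0.07,"rz":0,"gripper":0.55},{"dx":0.017,"dy":-0.04,"dz":-0.12,"rx":0,"ry":0.15,"rz":0,"gripper":0.55},{"dx":0.026,"dy":-0.052,"dz":-0.18,"rx":0,"ry":0.22,"rz":0,"gripper":0.55},{"dx":0.038,"dy":-0.052,"dz":-0.24,"rx":0,"ry":0.3,"rz":0,"gripper":0.55},{"dx":0.047,"dy":-0.052,"dz":-0.30,"rx":0,"ry":0.367,"rz":0,"gripper":0.55},{"dx":0.047,"dy":-0.052,"dz":-0.30,"rx":0,"ry":0.367,"rz":0,"gripper":0.55},{"dx":0.047,"dy":-0.052,"dz":-0.30,"rx":0,"ry":0.367,"rz":0,"gripper":0.55},{"dx":0.047,"dy":-0.052,"dz":-0.30,"rx":0,"ry":0.367,"rz":0,"gripper":0.55}]'; python3 look.py w29
python3 - <<'E'
from h import *
p,d,P,T,c=snap("top","top9"); p,d,P,T,c=snap("side","side9")
E
```

```text
time: 36.85
tool_pos: [0.5917, -0.0858, 0.2594]
tool_rot: [-1.57, 0.001, -0.086]
contact_force: [-0.7, 0.2, 0.0]
opening: 0.0505
36.85 [ 0.5917 -0.0858  0.2594] [-8.997e+01  5.000e-02 -4.910e+00] [-0.69  0.18  0.01] [ 0.01 -0.12 -0.04] 0.0505
blue [281.  21.] 2319 0.067 
    0.03 1812 [613.6  94.4] [41.6 58. ] 84.99 0.0349 
    0.06 420 [613.1  91.4] [26.  14.1] 81.81 0.0647
green [281. 105.] 2801 0.0669 
    0.03 2386 [606.7  14.6] [76.6 57.8] 84.81 0.035 
    0.06 403 [605.1  -4.7] [29.  13.3] 85.05 0.0648
yellow [280. 192.] 2644 0.0671 
    0.03 2280 [597.8 -84.9] [79.8 59.5] 84.09 0.035 
    0.06 310 [ 595.9 -104.2] [28.5 12.1] 85.04 0.065
```

View pics/w29.png

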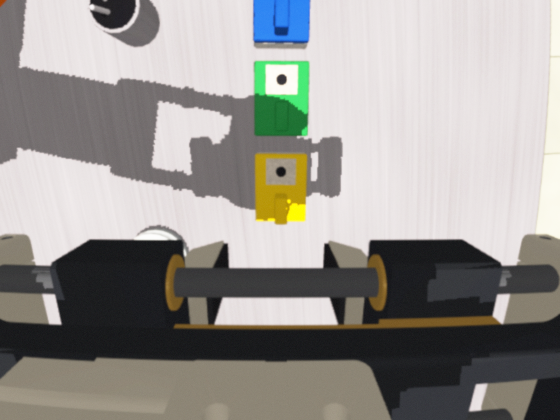

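View pics/side9.png

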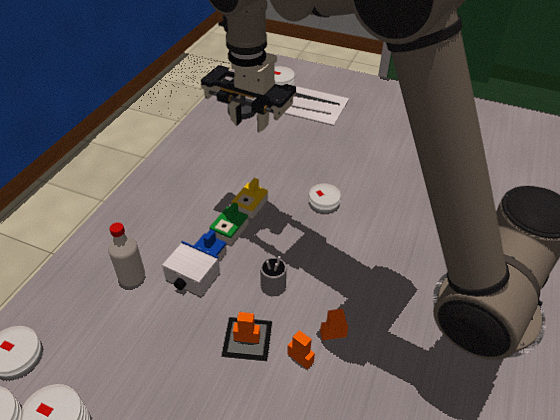

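```bash
python3 -c "
from cell import robot
print(robot.hand_in())"
```

```text
the job is handed in; nothing more can be done
None
```

The job is handed in at about 37 s of robot time. All three cassettes are in line behind the dock, and the spacer is back upright on its pad.

- **Blue cassette:** I slid it in until the push rose from about 2.5 N to about 11 N, with part of that being sliding friction. The force stayed there after I took the vertical load off, which I read as the stop. It did not move noticeably after that.
- **Green cassette:** It went against the spacer at about 5 to 9 N, with blue on the stop behind it. When I set the spacer against green's rear for the second gap, at about 2.7 N, green crept roughly 0.4 to 0.6 mm towards blue. I left it, so that gap is about 19.5 mm.
- **Yellow cassette:** It met the spacer at about 2 N. Its handle is 99.9 mm from green's, against 100 mm ideal, so that gap is about 20 mm.
- **Alignment:** All three yaw readings are within about 1° of the dock axis (84.1° to 85.0°), and the handles are within about 1 mm of it.
- **Spacer:** I used the one farthest from the base, which stood on the pad. It is back upright within about 1 mm of the pad's centre.
- **Other things:** In the last side picture the dishes, forceps pot and spray bottle are where they were at the start. The gripper stood clear of everything at hand-in.

The force readings and my own measurements are the only evidence here; the hand-in gave no verdict.

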